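Feel the pin gap of a dental articulator with a taper gauge and lock it

ROBOT

A 6-joint arm with a two-finger parallel gripper is mounted at the origin on the work surface. World frame = base frame: x ahead of the robot, y to its left, z up, the work surface at z = 0. Lengths are in m, angles in degrees, forces in N, time in s.
With the tool pointing down it reaches from about 0.4 to 0.825 m from the base axis. Payload 7 kg.
Tool frame: the origin (TCP) lies midway between the tips of the shut fingers; the grasp point (between the pads) lies 19 mm behind it (r.grasp_offset is the distance from the TCP to the grasp point, in m); z points along the fingers, x is the direction in which the jaws open and shut, and the axes are right-handed (so a half turn about z gives the same grasp; the last joint's range is limited). The gripper opens to 88 mm and grips with 3 to 60 N. Pads are 19 mm wide; open, the fingers measure 130 mm over their backs; the gripper's body (78 mm by 193 mm) begins 47 mm behind the grasp point.
Start: joints at [16.507, 20.546, 0.682, 0, -70.136, -16.507], TCP at [0.675, -0, 0.189] pointing down, gripper open.
Joint ranges: [-176.03, 176.03], [-82.01, 121.73], [-58.28, 71.71], [-173.87, 95.51], [-174.79, -0.11], [-173.66, 173.66]. Speed limits (degrees/s): [136.94, 136.94, 172.46, 180, 180, 180].

INTERFACE

Orientations are given as [roll, pitch, yaw] about the fixed x, y, z axes, in that order (R = Rz(yaw) Ry(pitch) Rx(roll)).
In Python, from plant import r gives the robot as it stands.
- The arm moves only by the tool step_arm, never from a script. Its argument "deltas" is a list of rows, each a list of 7 numbers: the turn, a rotation vector about the tool's x, y, z in rad, then the shift along the tool's x, y, z in mm, then the opening, from -1 (shut) to 1 (fully open), so that 0 is half open. In form: [[ax, ay, az, x, y, z, grip], ...]. A call has 1 to 10 rows; each row shifts and turns the pose as measured when the row begins, along the tool's axes as they then stand; what a row does not reach is not made up. A row lasts 1/10 s, in which the tool goes at most 50 mm and 8.59 degrees, less where a joint would pass 70% of its speed; a pose out of reach is approached as far as the arm can. A call with a gripper value outside its range is refused whole. The fingers move at their own pace and stop on an object; "squeeze" is the grip in N (left out, the last holds). Time passes only in rows, so rows that do not move let the fingers close. It gives the time, the measured TCP pose, the force and the opening at its end, in the units of the state.
- r.get_state(): the state, without advancing time (a new reading comes with each control period).
- r.capture(name): name is "scene" or "side" or "wrist"; returns the picture (480x640x3 uint8, red, green, blue); there is no depth.
- r.camera_info(name): a dict with "vertical_fov" (degrees; the focal length in pixels is half the picture's height over the tangent of half this angle, whatever the lens; pixels are square), "cx", "cy" (the principal point, pixels), "view" (4x4, takes a point from world to camera coordinates). Camera axes: x right, y down, z forward; pixel columns grow to the right and rows downward; lengths in m; the calibration is good to about 2 mm. A picture is of the moment at which its call begins: read the wrist's pose just before it. camera_info takes no time and is no camera call; for the wrist camera it gives the pose at the moment of the call.
- r.close_job(): hands the job in, once; it reports no verdict.
The state is a dict: "time_s": time; "joints": joint angles; "qd": joint speeds; "joint_torque": joint torques, N m; "tcp_pos": TCP position; "eef_rot": TCP orientation; "contact_force": force on the tool from outside, world axes, zero at the start; "moment": the same for the moment, N m; "gripper_width": finger opening in m.
Only numpy, scipy, OpenCV 4.12 (cv2) and the standard library are available. Lean on these libraries where they do the work, as an engineer would, in place of code of your own. Each camera call takes 0.05 s, during which the arm holds its last target.

TASK

Pick up the tapered feeler gauge and slide it, thin end first, flat and straight along the articulator's metal table under the sprung pin until you feel a light drag, nipped between pin and table; do not force it, the pin must not be pushed up. Leave the gauge nipped there, then push the red lock lever fully over, and leave everything else on the bench alone.

Things in the scene. Friction and masses are not known exactly. Their poses are not given: they have to be found in the camera images.
- gauge_grip (a point): (All sizes in mm.) Centre of the blue handle (60 long x 14 wide x 36 high) of the loose tapered feeler gauge (about 90 g), 18 above its flat underside; it starts lying flat on the bench. x points along the gauge to its thin end, z up. In front of the handle is a steel blade, 20 wide, with dark cross lines; handle and blade share one flat underside, so the gauge slides flat.
- gauge_tip (a point): The thin end of the gauge's blade, on its underside, 155 ahead (+x) of the handle's centre. The blade is 3 thick here and thickens by 1.0 per 10 towards the handle, over 125 of length; same axes as gauge_grip.
- gauge: The whole gauge, 185 long; origin under the handle's centre, x to the thin end, z up.
- gap (a point): (mm) Point on the articulator's flat metal table right under the upright steel pin, 8 above the bench, z up. x is the direction in which the gauge slides in, y across. The pin's foot is a rounded bar of 6 radius, 32 wide, lying across. The free height from table to foot was set by hand, anything from 4.6 to 9.6,: find it by feel. The gauge slides freely with 0 to 6 N, by how hard it is held down.
- articulator: (mm) The fixed articulator (aluminium base, two posts, pink and white tooth casts); origin on the bench under the gap, axes as gap. Its table is 80 wide, flat from 200 before the gap (-x), open above, to 80 behind it, where the lower cast stands. Drag climbs within about 4 of travel once the gauge meets the pin's foot; nipped so, the gauge stays when let go.
- lock (a joint): Angle of the red lock lever, rad: 0 as it starts, leaning back to the articulator's -x; 1.0, its stop, fully over to +x. It turns about a level axis along y, 65 mm below the lever's tip along the lever, 30 mm above the bench, 45 mm beyond the gap and 115 mm to its +y. Moves easily (about 1 N at the tip), stays where it is left.
- lock_tip (a point): Centre of the round red ball, 26 mm across, at the lever's tip; at first about 87 mm above the bench, 14 mm beyond the gap along x and 115 mm to its +y. The steel stem below is 10 mm thick. It swings about 62 mm towards the articulator's +x, free on all sides above its low grey block.
- cast: Loose yellow plaster tooth cast, about 50 x 75 x 32, a bystander; origin under its centre.
- handpiece: Loose blue grinding handpiece, 130 long, 22 thick, a bystander; origin under its middle.
- jar: Loose small white jar with red cap, 44 across, 50 high, a bystander; origin under its centre.
- beam_end (a point): (mm) Top of the articulator's upper arm above the gap, 112 above the bench; the arm is 28 wide, 12 thick, starts 13 before this point and runs to +x; the pin hangs here in a dark holder 24 wide and sticks out above to about 170. The pin is sprung down: about 11 N upward lifts it off its stop (the gauge then drags 10 to 17 N), 2.5 N more per mm. Drag 4 to 8 N above free sliding is a good nip.

How it is judged:
By the outcome, as a careful person would: the job done as asked, in the order asked, and still so for the second after the job is handed in, with the robot touching nothing.
It also fails if it takes over 64 s, if anything falls off the work surface, if the arm or the gripper's body presses on something with over 40 N, if the wrist force passes 120 N, or if a joint passes its speed limit or range.

## Working session

There is one attempt and no reset: what is moved stays moved. The work goes in short steps, Python scripts to look and compute and a tool call to move; the robot and the scene stay as the last step left them, time stands still between calls to the robot, and variables do not carry over. Pictures are saved under pics/ and viewed, and the job is handed in when it is done.

Besides the shell and the picture viewer there is one more tool, called after "Emit:" as name([rows], argument=value, ...), one row to a line, values as JSON. step_arm: Moves the arm, as the interface text tells. Its arguments: {"type":"object","properties":{"deltas":{"type":"array","items":{"type":"array","items":{"type":"number"}}},"squeeze":{"type":"number"}},"required":["deltas"]}

```bash
ls; mkdir -p pics; python3 - <<'E'
from plant import r
import cv2
s=r.get_state();print(s)
for n in("scene","side","wrist"):
    i=r.camera_info(n);print(n,i)
    cv2.imwrite(f"pics/{n}0.png",r.capture(n)[:,:,::-1])
E
```

```text
pics
{'time_s': 0.0, 'joints': array([ 1.65081096e+01,  2.05906278e+01,  6.33485294e-01, -2.06213316e-02,
       -7.01353721e+01, -1.65073710e+01]), 'qd': array([ 0.08960895,  0.01168433,  0.06306458, -0.08315173,  0.0204765 ,
       -0.10019538]), 'joint_torque': array([-8.00930356e-04, -5.82726967e+01,  2.93058443e+01,  6.99745238e+00,
        6.93249181e-03, -2.06530804e-04]), 'tcp_pos': array([ 6.74446455e-01, -1.52545451e-05,  1.88028081e-01]), 'eef_rot': array([-1.79992297e+02, -9.42099951e-02,  1.79993710e+02]), 'contact_force': array([-0.01005832,  0.35410624, -0.00874669]), 'moment': array([-0.04439987, -0.01878056, -0.04627644]), 'gripper_width': 0.0878100128747799}
scene {'vertical_fov': 53.87027359837543, 'cx': 320.6911709243064, 'cy': 239.76760294013806, 'view': array([[ 0.63198471,  0.77486151,  0.01359994, -0.32249923],
       [ 0.62581492, -0.49991277, -0.59870102, -0.3435849 ],
       [-0.45711159,  0.38688094, -0.80085712,  1.22290467],
       [ 0.        ,  0.        ,  0.        ,  1.        ]])}
side {'vertical_fov': 55.836435840063146, 'cx': 321.2188352364756, 'cy': 244.636332430507, 'view': array([[-0.97158276, -0.2363738 , -0.01242416,  0.56547359],
       [-0.12021779,  0.53799283, -0.83433291,  0.20182918],
       [ 0.20389855, -0.80912987, -0.55112089,  0.55500057],
       [ 0.        ,  0.        ,  0.        ,  1.        ]])}
wrist {'vertical_fov': 61.011937213820026, 'cx': 319.1596168112957, 'cy': 237.08531093538394, 'view': array([[-9.99999032e-01, -3.84895706e-04,  1.33746901e-03,
         6.74383462e-01],
       [ 4.24168823e-05,  9.52122940e-01,  3.05715399e-01,
        -3.85857918e-02],
       [-1.39110347e-03,  3.05715160e-01, -9.52122002e-01,
         3.92752275e-01],
       [ 0.00000000e+00,  0.00000000e+00,  0.00000000e+00,
         1.00000000e+00]])}
```

View pics/scene0.png

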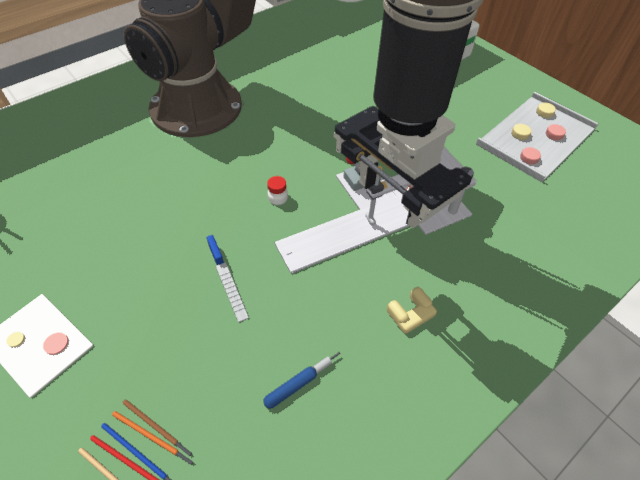

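View pics/side0.png

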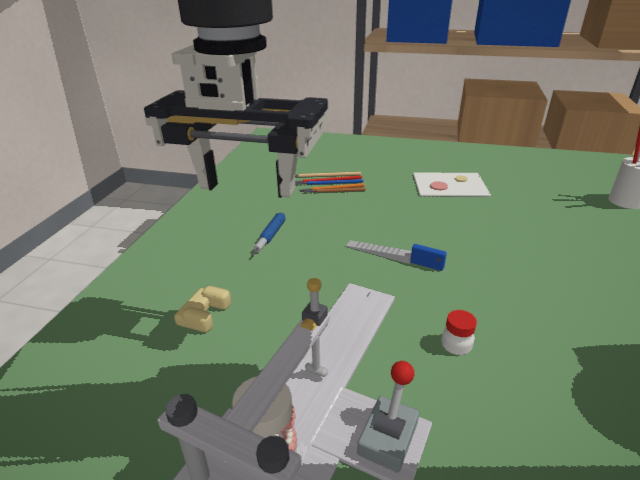

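View pics/wrist0.png

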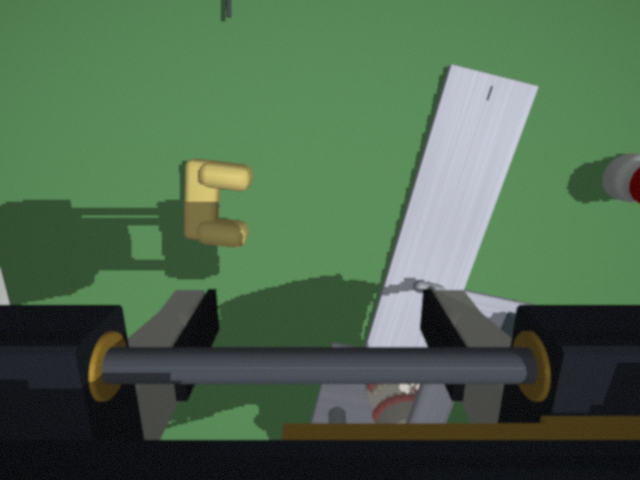

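```bash
cat > h.py <<'E'
import numpy as np, cv2
from plant import r
def K(i):
    f=240/np.tan(np.radians(i["vertical_fov"]/2)); return f,i["cx"],i["cy"]
def ray(i,u,v):
    f,cx,cy=K(i);V=np.array(i["view"]);R=V[:3,:3];t=V[:3,3]
    o=-R.T@t;d=R.T@np.array([(u-cx)/f,(v-cy)/f,1.]);return o,d/np.linalg.norm(d)
def onz(i,u,v,z):
    o,d=ray(i,u,v);return o+d*(z-o[2])/d[2]
def tri(i1,p1,i2,p2):
    a,d=ray(i1,*p1);b,e=ray(i2,*p2)
    A=np.stack([d,-e],1);s=np.linalg.lstsq(A,b-a,rcond=None)[0]
    P=a+d*s[0];Q=b+e*s[1];return (P+Q)/2,np.linalg.norm(P-Q)*1000
def proj(i,P):
    f,cx,cy=K(i);V=np.array(i["view"]);c=V[:3,:3]@np.array(P)+V[:3,3]
    return np.array([f*c[0]/c[2]+cx,f*c[1]/c[2]+cy])
def zoom(img,x,y,w,h,k,name):
    c=img[y:y+h,x:x+w];cv2.imwrite(name,cv2.resize(c,None,fx=k,fy=k,interpolation=cv2.INTER_CUBIC))
E
python3 - <<'E'
from h import *
s=cv2.imread("pics/scene0.png");d=cv2.imread("pics/side0.png")
zoom(s,190,160,200,150,4,"pics/z1.png")
zoom(d,260,230,200,150,4,"pics/z2.png")
zoom(d,270,300,200,150,4,"pics/z3.png")
E
```

```text
(no output)
```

View pics/z1.png

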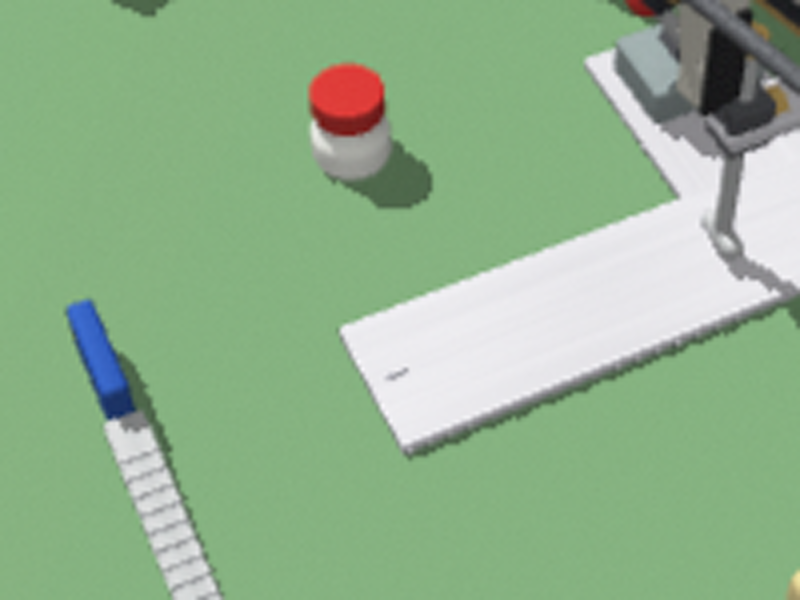

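View pics/z2.png

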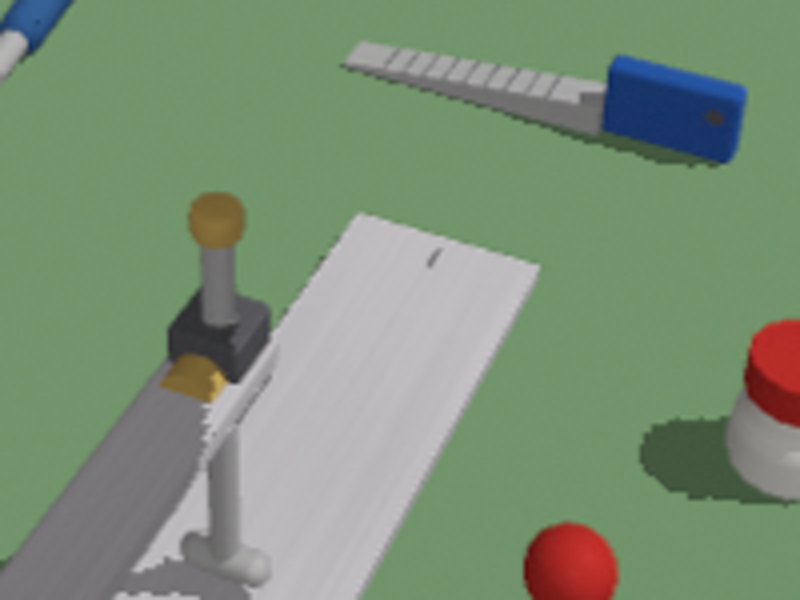

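View pics/z3.png

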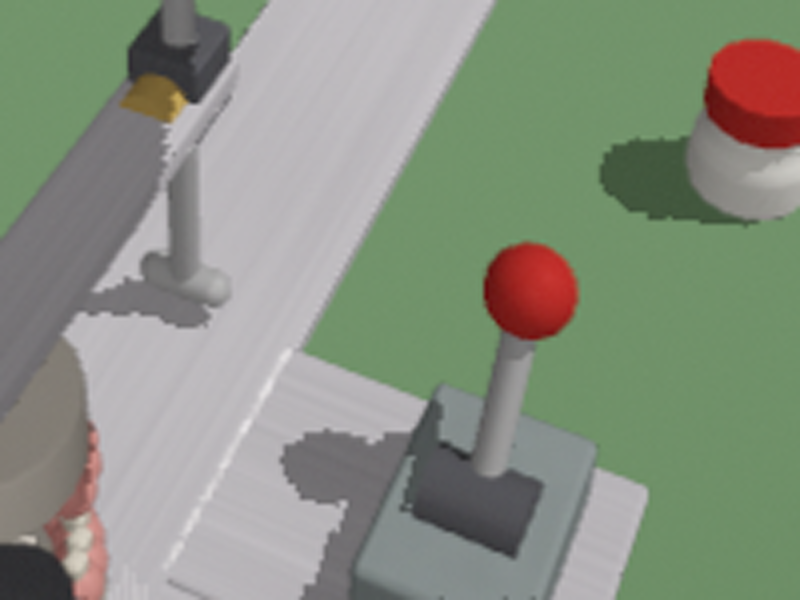

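```bash
python3 - <<'E'
from h import *
np.set_printoptions(precision=4,suppress=True)
S=r.camera_info("scene");D=r.camera_info("side")
zs=lambda U,V:(190+(U+.5)/4-.5,160+(V+.5)/4-.5)
z2=lambda U,V:(260+(U+.5)/4-.5,230+(V+.5)/4-.5)
z3=lambda U,V:(270+(U+.5)/4-.5,300+(V+.5)/4-.5)
for n,p,q in(("jaw side corner",zs(343,328),z2(540,266)),("far corner",zs(405,447),z2(361,213))):
    print(n,onz(S,*p,.008),onz(D,*q,.008),tri(S,p,D,q))
a=onz(S,*zs(343,328),.008);b=onz(S,*zs(405,447),.008);print("width",np.linalg.norm(a-b))
# table edges
print("scene edge +y", [onz(S,*zs(*u),.008) for u in((343,328),(675,200))],"-y",[onz(S,*zs(*u),.008) for u in((405,447),(790,291))])
print("side edge +y", [onz(D,*z2(*u),.008) for u in((540,266),(358,600))], onz(D,*z3(305,348),.008), onz(D,*z3(172,562),.008))
for nm,p,q in(("side bar ends",z3(152,268),z3(217,290)),):
    print(nm,onz(D,*p,.02),onz(D,*q,.02))
print("ball",onz(D,*z3(530,291),.087))
print("pintop", onz(D,*z2(217,205),.170))
print("scene bar", onz(S,*zs(723,240),.02))
# gauge
sc=cv2.imread("pics/scene0.png");sd=cv2.imread("pics/side0.png")
for nm,im,i,(x,y,w,h) in(("S",sc,S,(195,225,45,50)),("D",sd,D,(400,235,60,45))):
    hsv=cv2.cvtColor(im,cv2.COLOR_BGR2HSV);m=cv2.inRange(hsv,(105,120,40),(130,255,255));mm=np.zeros_like(m);mm[y:y+h,x:x+w]=m[y:y+h,x:x+w]
    M=cv2.moments(mm,True);u,v=M['m10']/M['m00'],M['m01']/M['m00'];print(nm,u,v,onz(i,u,v,.018))
    if nm=="S":ps=(u,v)
    else: pd=(u,v)
print("handle tri",tri(S,ps,D,pd))
zoom(sc,190,220,100,110,5,"pics/z4.png")
E
```

```text
jaw side corner [ 0.4846 -0.0977  0.008 ] [ 0.4844 -0.1002  0.008 ] (array([ 0.4848, -0.0983,  0.0092]), np.float64(1.0488437554194654))
far corner [ 0.5615 -0.1164  0.008 ] [ 0.5611 -0.118   0.008 ] (array([ 0.5613, -0.1168,  0.0087]), np.float64(0.977730254730016))
width 0.07910359523775684
scene edge +y [array([ 0.4846, -0.0977,  0.008 ]), array([0.5262, 0.091 , 0.008 ])] -y [array([ 0.5615, -0.1164,  0.008 ]), array([0.6092, 0.0962, 0.008 ])]
side edge +y [array([ 0.4844, -0.1002,  0.008 ]), array([0.5245, 0.082 , 0.008 ])] [0.5264 0.094  0.008 ] [0.5491 0.1767 0.008 ]
side bar ends [0.5799 0.0832 0.02  ] [0.557  0.0874 0.02  ]
ball [0.4587 0.1244 0.087 ]
pintop [0.5664 0.09   0.17  ]
scene bar [0.5691 0.0847 0.02  ]
S 214.60730593607306 249.35616438356163 [ 0.4317 -0.2062  0.018 ]
D 427.72 256.62461538461537 [ 0.4382 -0.2098  0.018 ]
handle tri (array([ 0.4367, -0.2067,  0.0215]), np.float64(4.09160880215893))
```

View pics/z4.png

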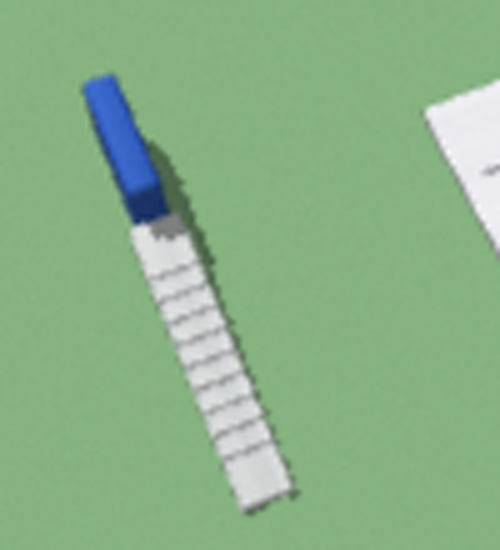

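```bash
python3 - <<'E'
from h import *
np.set_printoptions(precision=4,suppress=True)
S=r.camera_info("scene");D=r.camera_info("side")
z4=lambda U,V:(190+(U+.5)/5-.5,220+(V+.5)/5-.5)
z2=lambda U,V:(260+(U+.5)/4-.5,230+(V+.5)/4-.5)
c=[onz(S,*z4(*p),.036) for p in((84,85),(114,76),(161,180),(133,193))];print(c,np.mean(c,0))
t=[onz(S,*z4(*p),.003) for p in((243,505),(294,488))];print("tip",t,np.mean(t,0))
t2=[onz(D,*z2(*p),.003) for p in((344,63),(362,42))];print("tip side",t2,np.mean(t2,0))
c2=[onz(D,*z2(*p),.036) for p in((617,57),(746,88))];print("handle top far edge side",c2)
c2=[onz(D,*z2(*p),.0) for p in((604,132),(732,162))];print("handle bottom near edge side",c2)
d=np.mean(t,0)-np.mean(c,0);print(np.degrees(np.arctan2(d[1],d[0])),np.linalg.norm(d[:2]))
E
```

```text
[array([ 0.4082, -0.207 ,  0.036 ]), array([ 0.4117, -0.1955,  0.036 ]), array([ 0.4658, -0.2077,  0.036 ]), array([ 0.4643, -0.2192,  0.036 ])] [ 0.4375 -0.2073  0.036 ]
tip [array([ 0.5839, -0.2529,  0.003 ]), array([ 0.5897, -0.2347,  0.003 ])] [ 0.5868 -0.2438  0.003 ]
tip side [array([ 0.5914, -0.2357,  0.003 ]), array([ 0.5864, -0.2558,  0.003 ])] [ 0.5889 -0.2457  0.003 ]
handle top far edge side [array([ 0.4648, -0.218 ,  0.036 ]), array([ 0.4088, -0.2055,  0.036 ])]
handle bottom near edge side [array([ 0.4665, -0.2103,  0.    ]), array([ 0.4099, -0.1999,  0.    ])]
-13.733056869631854 0.1536852378937323
```

Emit:
step_arm([
  [0,0,0,34,-30,0,0],
  [0,0,0,34,-30,0,0],
  [0,0,0,34,-30,0,0],
  [0,0,0,34,-30,0,0],
  [0,0,0,34,-30,0,0],
  [0,0,0,34,-30,0,0],
  [0,0,0,33,-27,0,0],
], squeeze=30)

```text
time_s: 0.85
tcp_pos: [0.4309, -0.2104, 0.1846]
eef_rot: [-179.9, -0.4, -179.7]
contact_force: [1.2, -0.4, 0.6]
gripper_width: 0.0447
```

Emit:
step_arm([
  [0,0,0.14,0,0,0,0],
  [0,0,0.14,0,0,0,0],
  [0,0,0.14,0,0,0,0],
  [0,0,0.14,0,0,0,0],
  [0,0,0.14,0,0,0,0],
  [0,0,0.14,0,0,0,0],
  [0,0,0.14,0,0,0,0],
  [0,0,0.14,0,0,0,0],
  [0,0,0.14,0,0,0,0],
  [0,0,0.14,0,0,0,0],
])

```text
time_s: 1.85
tcp_pos: [0.4231, -0.2135, 0.1844]
eef_rot: [-179.6, -0.1, 96.7]
contact_force: [-0.4, -0.5, 0.8]
gripper_width: 0.0438
```

Emit:
step_arm([
  [0,0,0.14,0,0,0,0],
  [0,0,0.14,0,0,0,0],
  [0,0,0.13,0,0,0,0],
])

```text
time_s: 2.15
tcp_pos: [0.4225, -0.2133, 0.1839]
eef_rot: [-179.5, 0.1, 72.2]
contact_force: [-0.1, 0.2, 0.5]
gripper_width: 0.0435
```

```bash
cat >> h.py <<'E'
from scipy.spatial.transform import Rotation as Ro
def st():
    s=r.get_state();return s
def need(target,yaw):  # needed tool-frame rotvec, shift mm ; tool down, tool y at world angle `yaw`deg
    s=r.get_state();R=Ro.from_euler('xyz',s["eef_rot"],degrees=True)
    y=np.radians(yaw);Y=np.array([np.cos(y),np.sin(y),0]);Z=np.array([0,0,-1.]);X=np.cross(Y,Z)
    Rt=Ro.from_matrix(np.stack([X,Y,Z],1))
    print("t",s["time_s"],"pos",np.round(s["tcp_pos"],4),"F",np.round(s["contact_force"],2),"M",np.round(s["moment"],2),"w",round(s["gripper_width"],4))
    print("rotvec",np.round((R.inv()*Rt).as_rotvec(),4),"shift mm",np.round(R.inv().apply((np.array(target)-s["tcp_pos"])*1000),1))
def snap(n,name):
    i=r.camera_info(n);im=r.capture(n)[:,:,::-1].copy();cv2.imwrite(f"pics/{name}.png",im);np.save(f"pics/{name}.npy",i,allow_pickle=True);return i,im
def info(name): return np.load(f"pics/{name}.npy",allow_pickle=True).item()
E
python3 - <<'E'
from h import *
np.set_printoptions(precision=4,suppress=True)
need([.4375,-.2075,.10],-13.7)
snap("wrist","w1")
E
```

```text
t 2.15 pos [ 0.4225 -0.2133  0.1839] F [-0.11  0.23  0.5 ] M [-0.05 -0.19  0.02] w 0.0435
rotvec [-0.0086  0.0014 -0.0724] shift mm [10.3 13.2 83.8]
```

View pics/w1.png

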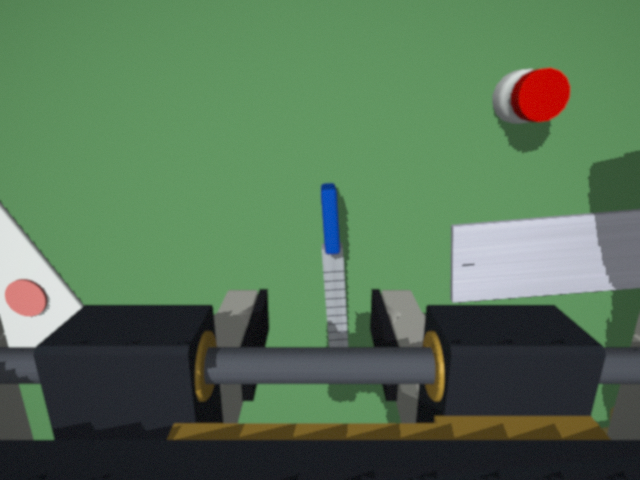

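```bash
python3 - <<'E'
from h import *
np.set_printoptions(precision=4,suppress=True)
i=info("w1");im=cv2.imread("pics/w1.png")
print(proj(i,[.4375,-.2075,.036]))
m=cv2.inRange(cv2.cvtColor(im,cv2.COLOR_BGR2HSV),(105,120,40),(130,255,255));m[:160]=0;m[270:]=0;m[:,:300]=0;m[:,360:]=0
c=max(cv2.findContours(m,0,2)[0],key=cv2.contourArea)
bx=cv2.boxPoints(cv2.minAreaRect(c));print(bx)
print([onz(i,*p,.036) for p in bx],np.mean([onz(i,*p,.036) for p in bx],0))
# blade edges per row
hsv=cv2.cvtColor(im,cv2.COLOR_BGR2HSV)
for v in(262,300,330):
    row=hsv[v,300:370,1]<90;x=np.where(row)[0]+300
    z=.003+.0125*(1-(v-255)/110);print(v,x.min(),x.max(),onz(i,(x.min()+x.max())/2,v,z))
E
```

```text
[330.6812 222.2092]
[[320.1401 184.2413]
 [335.5175 183.2802]
 [339.8638 252.821 ]
 [324.4864 253.7821]]
[array([ 0.4027, -0.2061,  0.036 ]), array([ 0.4059, -0.1933,  0.036 ]), array([ 0.4672, -0.2081,  0.036 ]), array([ 0.4639, -0.2216,  0.036 ])] [ 0.4349 -0.2073  0.036 ]
262 302 368 [ 0.4823 -0.2166  0.0147]
300 300 368 [ 0.5225 -0.2299  0.0104]
330 300 369 [ 0.557  -0.2399  0.007 ]
```

Emit:
step_arm([
  [-0.008,0.001,-0.07,10,13,20,0],
  [0,0,0,0,0,40,0],
  [0,0,0,0,0,40,0],
  [0,0,0,0,0,20,0],
  [0,0,0,0,0,0,0],
])

```text
time_s: 2.7
tcp_pos: [0.4397, -0.208, 0.0616]
eef_rot: [179.7, -0.0, 76.6]
contact_force: [-0.5, 0.1, 1.2]
gripper_width: 0.0439
```

```bash
python3 - <<'E'
from h import *
need([.436,-.2075,.007],-13.7)
E
```

```text
t 2.7 pos [ 0.4397 -0.208   0.0616] F [-0.52  0.11  1.21] M [-0.08 -0.04  0.05] w 0.0439
rotvec [ 0.0045 -0.0001  0.0055] shift mm [-0.3 -3.9 54.6]
```

Emit:
step_arm([
  [0.004,0,0.005,0,-4,25,0],
  [0,0,0,0,0,20,0],
  [0,0,0,0,0,8,0],
  [0,0,0,0,0,0,0],
])

```text
time_s: 3.1
tcp_pos: [0.4386, -0.2077, 0.0107]
eef_rot: [179.8, 0.0, 76.8]
contact_force: [-0.0, -0.7, 0.2]
gripper_width: 0.0441
```

```bash
python3 - <<'E'
from h import *
need([.436,-.2075,.007],-13.7)
E
```

```text
t 3.1 pos [ 0.4386 -0.2077  0.0107] F [-0.01 -0.72  0.16] M [-0.11 -0.06 -0.05] w 0.0441
rotvec [0.0043 0.0002 0.0082] shift mm [-0.4 -2.6  3.7]
```

Emit:
step_arm([
  [0.004,0,0.008,0,-2,3,0],
  [0,0,0,0,0,0,-1],
  [0,0,0,0,0,0,-1],
  [0,0,0,0,0,0,-1],
  [0,0,0,0,0,0,-1],
  [0,0,0,0,0,0,-1],
  [0,0,0,0,0,0,-1],
], squeeze=35)

```text
time_s: 3.8
tcp_pos: [0.4399, -0.2077, 0.0121]
eef_rot: [179.6, -0.0, 76.4]
contact_force: [0.2, -0.8, 0.4]
gripper_width: 0.0029
```

```bash
python3 - <<'E'
from h import *
need([.436,-.2075,.067],-13.7)
E
```

```text
t 3.8 pos [ 0.4399 -0.2077  0.0121] F [ 0.23 -0.82  0.37] M [-0.07 -0.13 -0.03] w 0.0029
rotvec [ 0.007  -0.0006  0.0016] shift mm [ -0.7  -3.4 -55. ]
```

```bash
python3 - <<'E'
from h import *
snap("wrist","w2");snap("side","s2")
print(r.get_state()["gripper_width"])
E
```

```text
0.000664700450304691
```

View pics/w2.png

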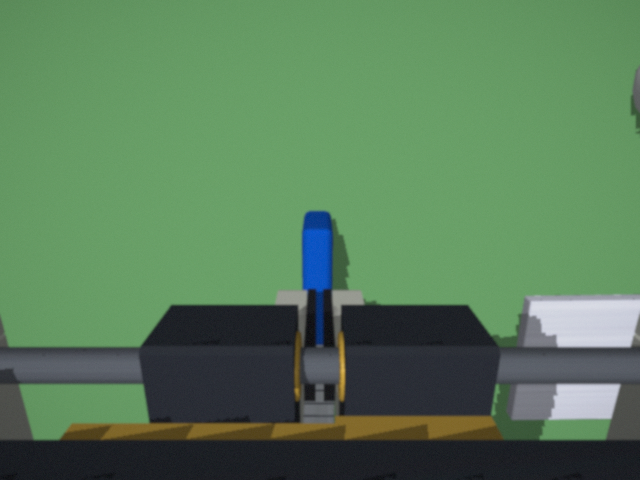

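View pics/s2.png

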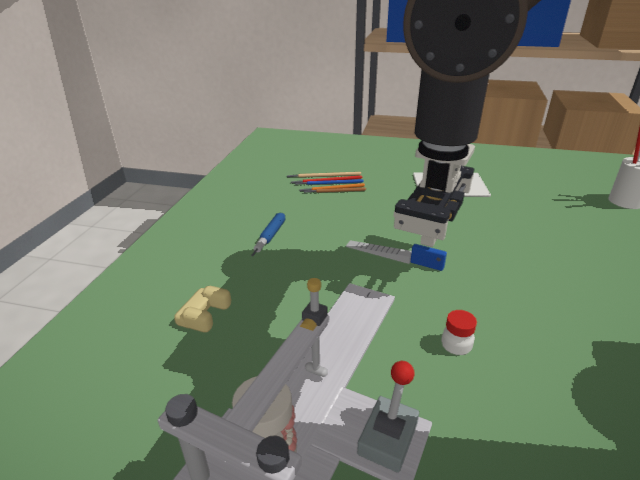

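```bash
python3 - <<'E'
from h import *
s=r.get_state();D=r.camera_info("side");P=s["tcp_pos"];print(P,s["joints"],s["time_s"],s["gripper_width"])
print(proj(D,P),proj(D,P+[0,0,.036]), proj(D,[.4375,-.2075,.0]),proj(D,[.4375,-.2075,.036]))
zoom(cv2.imread("pics/s2.png"),380,170,120,110,6,"pics/z5.png")
i=info("w2");print(proj(i,P),proj(i,[.436,-.2075,.036]))
E
```

```text
[ 0.43983378 -0.20766734  0.01200164] [-2.00325912e+00  1.40115481e+01 -3.59691815e+01  7.90260810e-02
 -3.96266940e+01 -1.01662572e+02] 3.9 0.000664700450304691
[426.33411768 259.92879507] [428.72893348 243.01209731] [426.88282955 265.60719278] [429.27324064 248.96087835]
[318.37973301 273.49417592] [316.69038404 286.62198004]
```

View pics/z5.png

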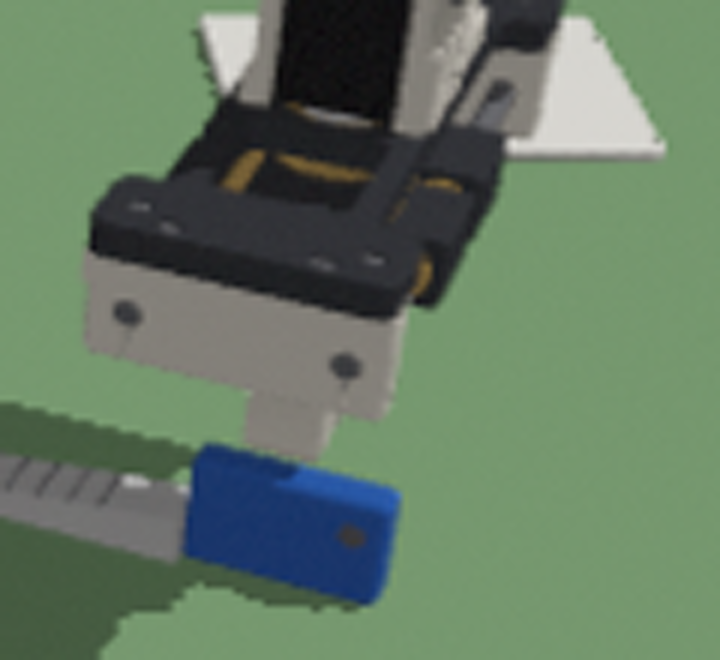

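```bash
python3 - <<'E'
from h import *
zoom(cv2.imread("pics/w2.png"),240,190,160,120,5,"pics/z6.png")
i=info("w2");d=np.array([np.cos(np.radians(-13.7)),np.sin(np.radians(-13.7)),0]);n=np.array([-d[1],d[0],0])
c=np.array([.436,-.2075,0])
for a in(-.03,.03):
  for b in(-.007,.007):
    for z in(0,.036): print(a,b,z,proj(i,c+a*d+b*n+[0,0,z]))
E
```

```text
-0.03 -0.007 0 [303.75680863 205.03641417]
-0.03 -0.007 0.036 [300.82250224 224.53859434]
-0.03 0.007 0 [330.44342143 205.09236061]
-0.03 0.007 0.036 [332.59136484 224.60418641]
0.03 -0.007 0 [304.7767918  307.45342551]
0.03 -0.007 0.036 [302.29658235 342.76139899]
0.03 0.007 0 [329.30481936 307.50075724]
0.03 0.007 0.036 [331.0528088  342.81523679]
```

View pics/z6.png

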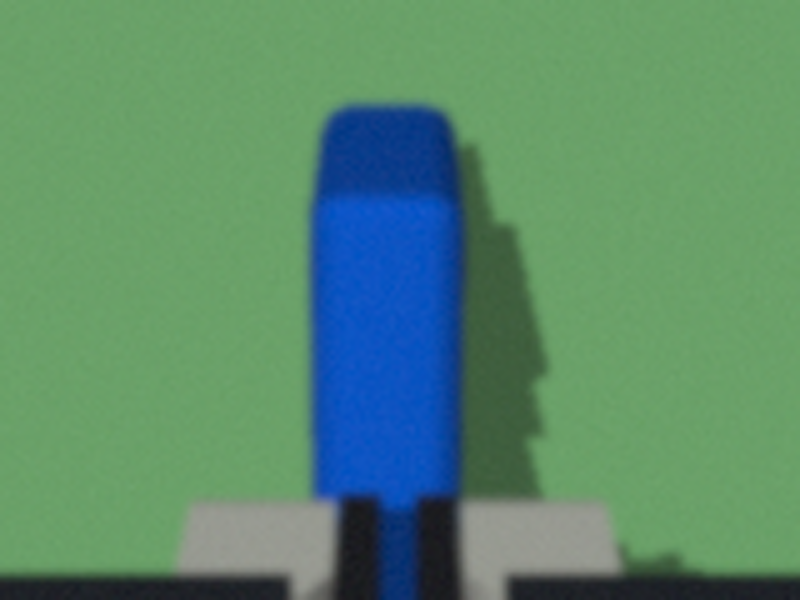

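```bash
python3 - <<'E'
from h import *
D=r.camera_info("side");S=r.camera_info("scene")
print(r.grasp_offset)
for x in(-.044,.044):print(proj(D,[.6744+x,0,.188]),proj(S,[.6744+x,0,.188]))
print(proj(D,[.6744+.044,0,.212]))
zoom(cv2.imread("pics/side0.png"),140,80,200,130,4,"pics/z7.png")
E
```

```text
0.0188
[282.67730526 220.5726745 ] [367.95164779 202.64686318]
[219.06173412 213.28033506] [405.81759659 235.60557582]
[216.51954066 197.05803533]
```

View pics/z7.png

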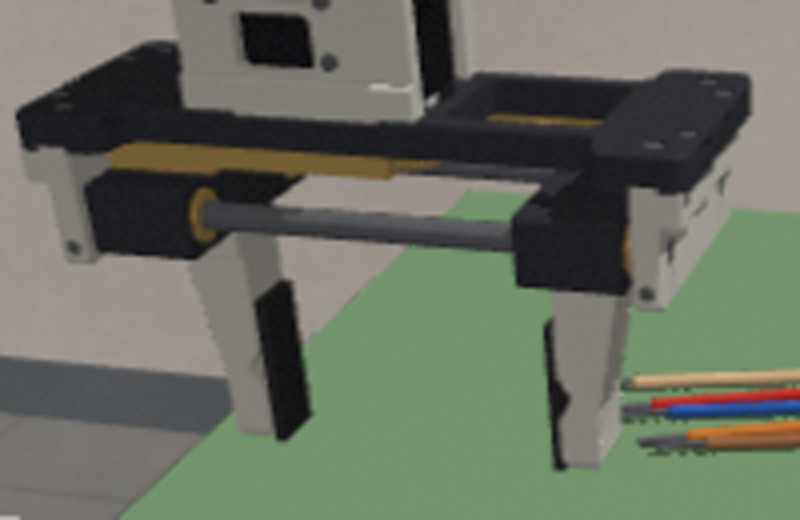

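```bash
python3 - <<'E'
from h import *
zoom(cv2.imread("pics/scene0.png"),330,110,150,120,5,"pics/z8.png")
E
```

```text
(no output)
```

View pics/z8.png

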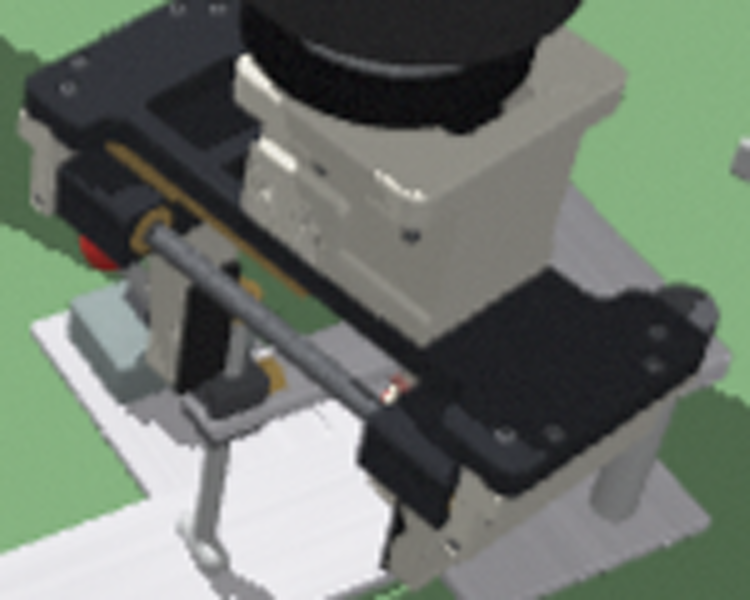

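```bash
python3 - <<'E'
from h import *
D=r.camera_info("side");S=r.camera_info("scene")
print(tri(S,(368,188),D,(280,197)),tri(S,(407,224),D,(211,189.5)))
s=r.get_state();print(s)
E
```

```text
(array([ 0.62986148, -0.00103898,  0.22216859]), np.float64(4.483893895095262)) (array([ 0.72203685, -0.00342121,  0.22154553]), np.float64(7.661124401772871))
{'time_s': 3.9, 'joints': array([-2.00325912e+00,  1.40115481e+01, -3.59691815e+01,  7.90260810e-02,
       -3.96266940e+01, -1.01662572e+02]), 'qd': array([-0.01944911,  0.05438914,  0.0666899 , -0.01958406,  0.08254573,
        0.01731876]), 'joint_torque': array([-1.78124556e-04, -4.00171173e+01,  2.00082153e+01,  4.75174248e+00,
       -6.54977560e-02,  1.25041810e-03]), 'tcp_pos': array([ 0.43983378, -0.20766734,  0.01200164]), 'eef_rot': array([ 1.79605282e+02, -2.95840867e-02,  7.63949657e+01]), 'contact_force': array([-0.3534249 , -0.37535485, -0.76082821]), 'moment': array([-0.09292396, -0.061387  ,  0.02391442]), 'gripper_width': 0.000664700450304691}
```

Emit:
step_arm([
  [0.007,0,0,0,0,-20,-1],
  [0,0,0,0,0,-20,-1],
  [0,0,0,0,0,0,-1],
])

```text
time_s: 4.2
tcp_pos: [0.4388, -0.2076, 0.0524]
eef_rot: [-179.8, 0.0, 76.4]
contact_force: [0.6, -0.8, -1.0]
gripper_width: 0.0006
```

```bash
python3 - <<'E'
from h import *
s=r.get_state();print(s["tcp_pos"],s["eef_rot"],s["gripper_width"])
i,a=snap("side","s3");print(proj(i,s["tcp_pos"]));i,b=snap("scene","c3");print(proj(i,s["tcp_pos"]))
zoom(a,380,130,120,130,5,"pics/z9.png");zoom(b,160,170,120,110,5,"pics/z10.png")
E
```

```text
[ 0.43876487 -0.20760027  0.05237483] [-1.79819449e+02  1.83126601e-03  7.63953692e+01] 0.0006412591051626786
[429.65670326 240.99260314]
[212.9236148  241.56544201]
```

View pics/z9.png

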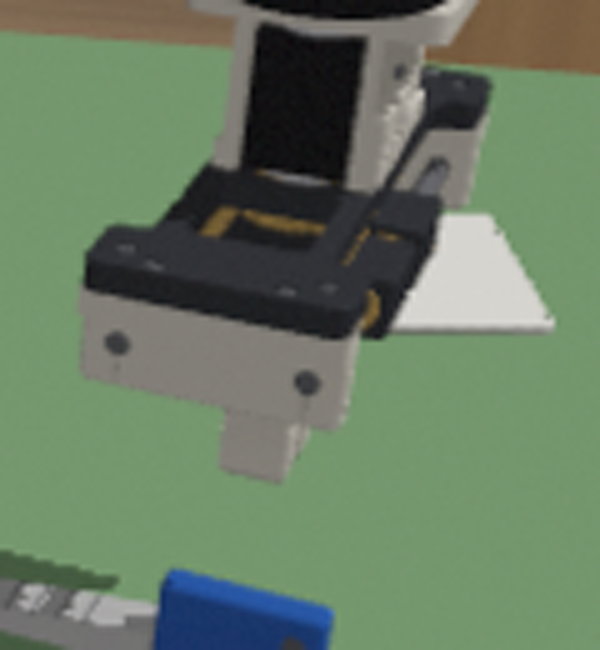

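View pics/z10.png

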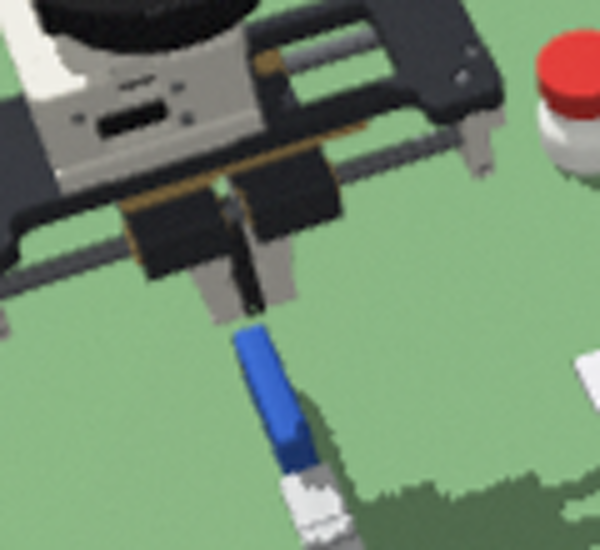

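```bash
python3 - <<'E'
from h import *
D=r.camera_info("side");S=r.camera_info("scene")
print(tri(S,(211,232),D,(431.5,224.5)))
for z in (.07,.08,.085,.09): print(z,proj(D,[.4388,-.2076,z]),proj(S,[.4388,-.2076,z]))
E
```

```text
(array([ 0.44045456, -0.20734426,  0.08487232]), np.float64(2.180860679073813))
0.07 [430.86866491 232.33775583] [211.34442669 235.97980311]
0.08 [431.5819142  227.33129684] [210.42013453 232.72412686]
0.085 [431.9423896  224.80103796] [209.95163592 231.07391294]
0.09 [432.30546928 222.25249913] [209.47882432 229.40850716]
```

Emit:
step_arm([
  [-0.003,0,0,0,-2,0,0],
  [0,0,0,0,0,0,0],
  [0,0,0,0,0,0,0],
  [0,0,0,0,0,20,0],
  [0,0,0,0,0,20,0],
  [0,0,0,0,0,10,0],
  [0,0,0,0,0,5,0],
  [0,0,0,0,0,0,0],
])

```text
time_s: 5.1
tcp_pos: [0.4332, -0.2066, -0.0088]
eef_rot: [-179.6, 0.0, 76.4]
contact_force: [-0.6, 0.4, 0.0]
gripper_width: 0.0438
```

```bash
python3 - <<'E'
from h import *
need([.436,-.2075,-.022],-13.7)
i,a=snap("side","s4")
zoom(a,380,170,120,110,5,"pics/z11.png")
E
```

```text
t 5.1 pos [ 0.4332 -0.2066 -0.0088] F [-0.59  0.43  0.02] M [-0.14 -0.04 -0.01] w 0.0438
rotvec [-0.0066  0.0007  0.0011] shift mm [-0.2  3.  13.2]
```

View pics/z11.png

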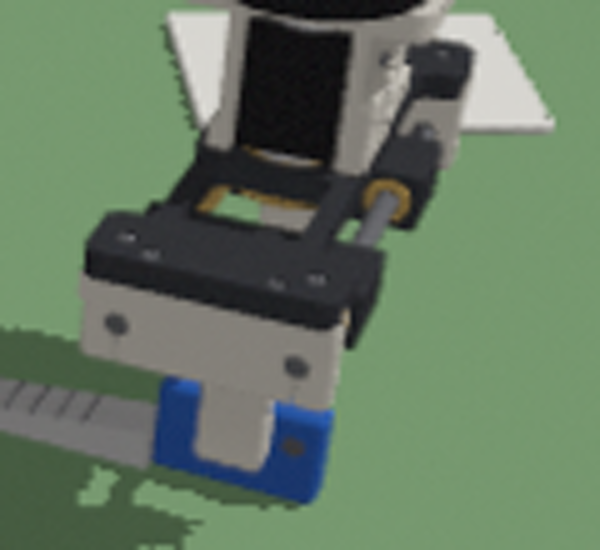

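Emit:
step_arm([
  [-0.006,0,0,0,3,8,0],
  [0,0,0,0,0,4,0],
  [0,0,0,0,0,0,0],
])

```text
time_s: 5.45
tcp_pos: [0.4381, -0.2075, -0.0199]
eef_rot: [179.8, 0.0, 76.4]
contact_force: [-0.7, -0.3, -0.8]
gripper_width: 0.044
```

```bash
python3 - <<'E'
from h import *
need([.436,-.2075,-.022],-13.7)
i,a=snap("side","s5")
zoom(a,380,170,120,110,5,"pics/z12.png")
for z in(0,.005,.01,.015): print(z,proj(i,[.436+.024*np.sin(np.radians(13.7)),-.2075+.024,z]))
E
```

```text
t 5.45 pos [ 0.4381 -0.2075 -0.0199] F [-0.7  -0.32 -0.82] M [-0.04 -0.07  0.03] w 0.044
rotvec [0.0035 0.0002 0.0014] shift mm [-0.5 -2.   2.1]
0 [423.79665293 273.1805326 ]
0.005 [424.11852204 270.89060442]
0.01 [424.44264222 268.58466114]
0.015 [424.76903715 266.26253416]
```

View pics/z12.png

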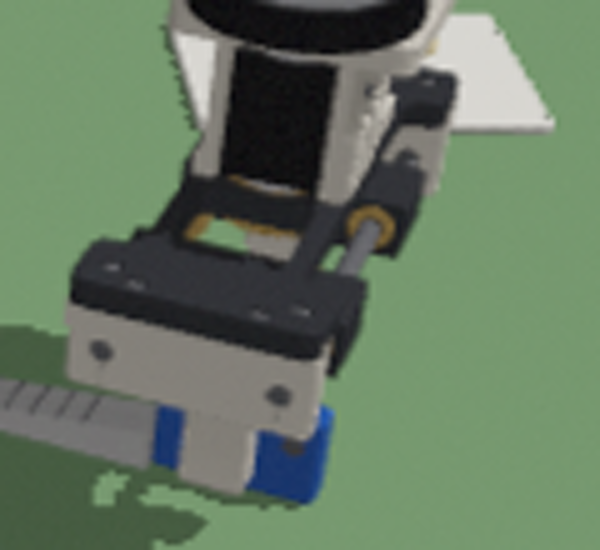

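Emit:
step_arm([
  [0.003,0,0.001,0,-2,4,0],
  [0,0,0,0,0,0,0],
  [0,0,0,0,0,0,-1],
  [0,0,0,0,0,0,-1],
  [0,0,0,0,0,0,-1],
  [0,0,0,0,0,0,-1],
  [0,0,0,0,0,0,-1],
], squeeze=35)

```text
time_s: 6.2
tcp_pos: [0.4366, -0.2071, -0.0233]
eef_rot: [179.9, 0.0, 76.3]
contact_force: [0.1, -0.2, -0.7]
gripper_width: 0.0139
```

```bash
python3 - <<'E'
from h import *
need([.436,-.2075,.04],-13.7)
i,a=snap("side","s6")
zoom(a,380,170,120,110,5,"pics/z13.png")
E
```

```text
t 6.2 pos [ 0.4366 -0.2071 -0.0233] F [ 0.15 -0.21 -0.73] M [-0.11 -0.13 -0.01] w 0.0139
rotvec [0.0017 0.     0.0005] shift mm [ -0.5  -0.4 -63.3]
```

View pics/z13.png

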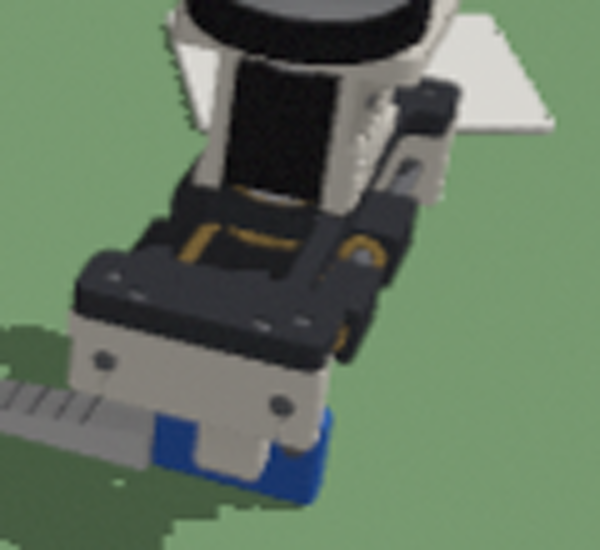

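Emit:
step_arm([
  [0,0,0,0,0,-10,-1],
  [0,0,0,0,0,-25,-1],
  [0,0,0,0,0,-30,-1],
  [0,0,0,0,0,-25,-1],
  [0,0,0,14,8,0,-1],
  [0,0,0,25,14,0,-1],
  [0,0,0,28,15,0,-1],
  [0,0,0,25,14,0,-1],
  [0,0,0,14,8,0,-1],
  [0,0,0,0,0,0,-1],
])

```text
time_s: 7.25
tcp_pos: [0.5203, -0.1135, 0.0733]
eef_rot: [180.0, -0.0, 76.2]
contact_force: [0.0, -0.9, -1.2]
gripper_width: 0.0139
```

```bash
python3 - <<'E'
from h import *
need([.5228,-.1136,.067],77.4)
E
```

```text
t 7.25 pos [ 0.5203 -0.1135  0.0733] F [ 0.02 -0.9  -1.23] M [-0.14 -0.02 -0.01] w 0.0139
rotvec [ 9.0000e-04 -4.0000e-04 -1.5921e+00] shift mm [0.5 2.5 6.3]
```

Emit:
step_arm([
  [0,0,-0.07,0,0,0,-1],
  [0,0,-0.14,0,0,0,-1],
  [0,0,-0.14,0,0,0,-1],
  [0,0,-0.14,0,0,0,-1],
  [0,0,-0.14,0,0,0,-1],
  [0,0,-0.14,0,0,0,-1],
  [0,0,-0.14,0,0,0,-1],
  [0,0,-0.14,0,0,0,-1],
  [0,0,-0.14,0,0,0,-1],
  [0,0,-0.14,0,0,0,-1],
])

```text
time_s: 8.25
tcp_pos: [0.5107, -0.1167, 0.0701]
eef_rot: [-179.8, -0.6, 155.2]
contact_force: [-0.1, 0.4, -1.1]
gripper_width: 0.0135
```

```bash
python3 - <<'E'
from h import *
need([.5228,-.1136,.067],77.4)
E
```

```text
t 8.25 pos [ 0.5107 -0.1167  0.0701] F [-0.12  0.43 -1.1 ] M [-0.04 -0.06 -0.  ] w 0.0135
rotvec [-0.0029 -0.0114 -0.2137] shift mm [-9.7  7.9  2.9]
```

Emit:
step_arm([
  [0,-0.01,-0.11,-5,4,0,-1],
  [0,0,-0.07,-3,3,0,-1],
  [0,0,0,0,0,0,-1],
  [0,0,0,0,0,0,-1],
])

```text
time_s: 8.65
tcp_pos: [0.5172, -0.115, 0.0691]
eef_rot: [-179.8, -0.3, 165.9]
contact_force: [-0.8, -0.8, -0.6]
gripper_width: 0.014
```

```bash
python3 - <<'E'
from h import *
need([.5282,-.0892,.0],77.4)
snap("wrist","w7");snap("scene","c7");snap("side","s7")
E
```

```text
t 8.65 pos [ 0.5172 -0.115   0.0691] F [-0.77 -0.8  -0.58] M [-0.08  0.04  0.03] w 0.014
rotvec [-0.0041 -0.0051 -0.0264] shift mm [-4.7 28.  69. ]
```

View pics/w7.png

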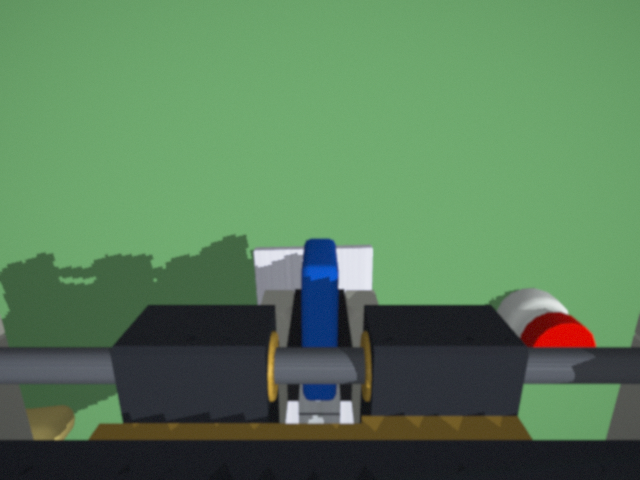

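View pics/c7.png

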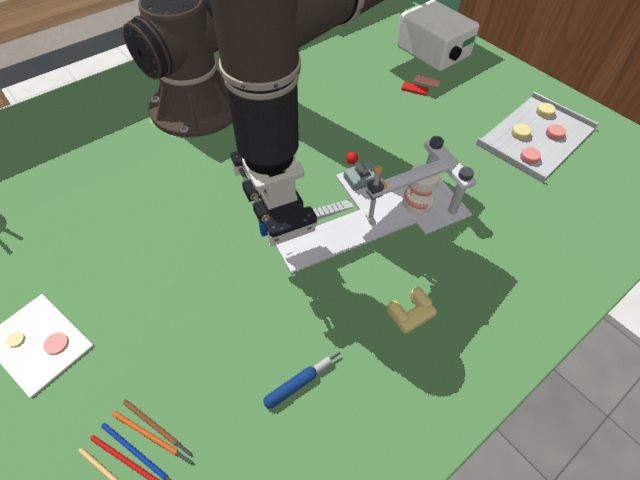

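View pics/s7.png

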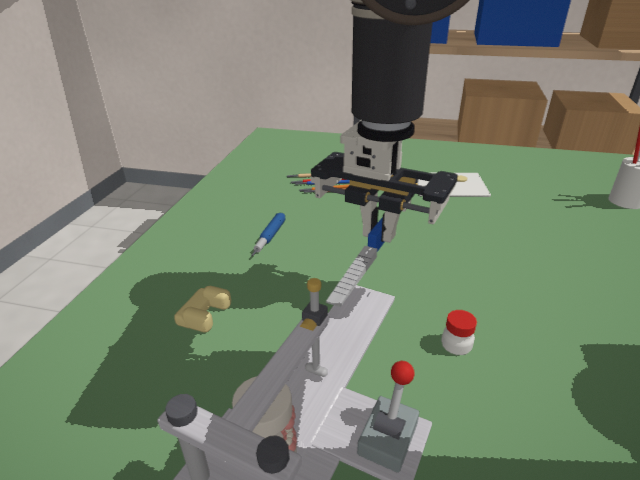

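```bash
python3 - <<'E'
from h import *
zoom(cv2.imread("pics/c7.png"),330,130,160,120,5,"pics/z14.png")
zoom(cv2.imread("pics/s7.png"),270,270,160,120,5,"pics/z15.png")
E
```

```text
(no output)
```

View pics/z14.png

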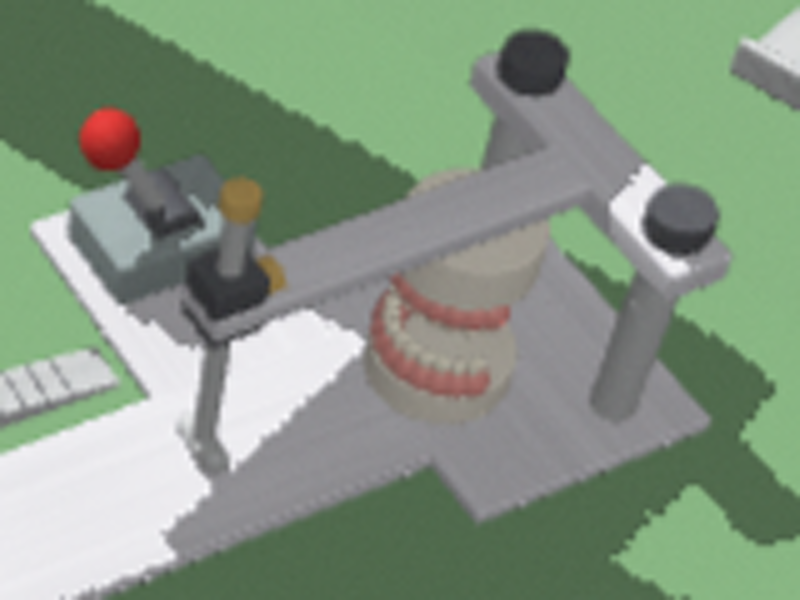

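View pics/z15.png

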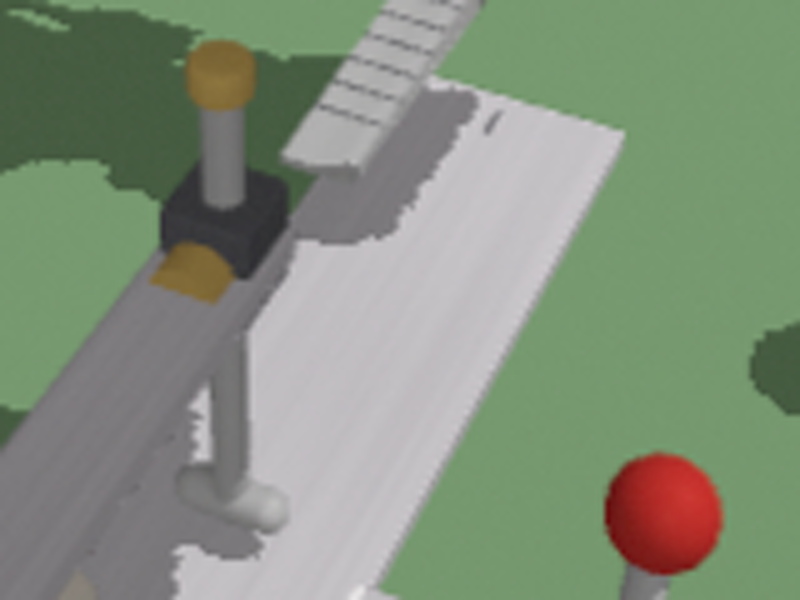

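```bash
python3 - <<'E'
from h import *
np.set_printoptions(precision=4,suppress=True)
S=info("c7");D=info("s7")
a=lambda U,V:(330+(U+.5)/5-.5,130+(V+.5)/5-.5)
b=lambda U,V:(270+(U+.5)/5-.5,270+(V+.5)/5-.5)
for n,p,q in(("knob top",(241,184),(222,50)),("foot",(199,447),(233,497)),("ball",(110,139),(664,513)),("footL",(213,460),(197,481)),("footR",(186,433),(268,509)),("tipL",(120,384),(357,172)),("tipR",(97,349),(285,155))):
    print(n,tri(S,a(*p),D,b(*q)))
# posts/beam: beam edges direction from scene z=.112
for p in((270,312),(560,215),(268,245),(530,155)):print("beam",onz(S,*a(*p),.112))
# table edges from full-res line: +y front edge using side
for p in((625,135),(375,590)):print("side edge",onz(D,*b(*p),.008))
E
```

```text
knob top (array([0.5665, 0.0864, 0.1693]), np.float64(1.285949951902668))
foot (array([0.5673, 0.0843, 0.0202]), np.float64(1.336260458304552))
ball (array([0.4581, 0.1252, 0.0886]), np.float64(0.8832640168490017))
footL (array([0.5772, 0.0829, 0.0223]), np.float64(1.5908790777527153))
footR (array([0.5578, 0.0856, 0.0195]), np.float64(0.9779330939105187))
tipL (array([0.5536, 0.0359, 0.0893]), np.float64(16.479576773945016))
tipR (array([0.558 , 0.0367, 0.1018]), np.float64(13.758452834269871))
beam [0.5844 0.0926 0.112 ]
beam [0.6184 0.2188 0.112 ]
beam [0.5583 0.1166 0.112 ]
beam [0.5878 0.2347 0.112 ]
side edge [ 0.4844 -0.099   0.008 ]
side edge [0.5277 0.0958 0.008 ]
```

Emit:
step_arm([
  [-0.004,-0.005,-0.026,-4,14,15,-1],
  [0,0,0,0,12,20,-1],
  [0,0,0,0,0,20,-1],
  [0,0,0,0,0,6,-1],
  [0,0,0,0,0,0,-1],
  [0,0,0,0,0,0,-1],
])

```text
time_s: 9.4
tcp_pos: [0.5286, -0.0905, 0.0082]
eef_rot: [180.0, 0.2, 167.2]
contact_force: [-0.3, 0.1, -1.3]
gripper_width: 0.0139
```

```bash
python3 - <<'E'
from h import *
need([.5278,-.0902,-.0150],77.4)
E
```

```text
t 9.4 pos [ 0.5286 -0.0905  0.0082] F [-0.25  0.11 -1.25] M [-0.04 -0.01  0.01] w 0.0139
rotvec [ 0.0007  0.0032 -0.0042] shift mm [ 0.9  0.1 23.2]
```

Emit:
step_arm([
  [0.001,0.003,-0.004,1,0,10,-1],
  [0,0,0,0,0,6,-1],
  [0,0,0,0,0,0,-1],
  [0,0,0,0,0,0,-1],
])

```text
time_s: 9.8
tcp_pos: [0.529, -0.0906, -0.0071]
eef_rot: [180.0, 0.2, 167.4]
contact_force: [0.6, 0.4, -2.0]
gripper_width: 0.0136
```

```bash
python3 - <<'E'
from h import *
need([.5278,-.0902,-.0150],77.4)
i,a=snap("side","s8");zoom(a,270,170,160,140,5,"pics/z16.png")
i,a=snap("scene","c8");zoom(a,230,150,160,120,5,"pics/z17.png")
E
```

```text
t 9.8 pos [ 0.529  -0.0906 -0.0071] F [ 0.58  0.45 -2.02] M [-0.08  0.01  0.01] w 0.0136
rotvec [ 0.0008  0.0032 -0.0008] shift mm [1.3 0.1 7.9]
```

View pics/z16.png

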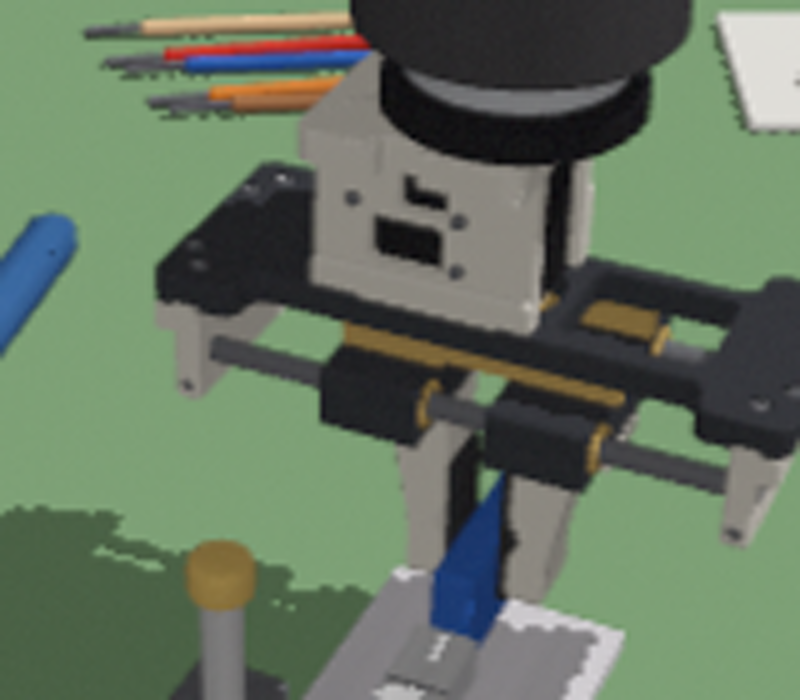

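View pics/z17.png

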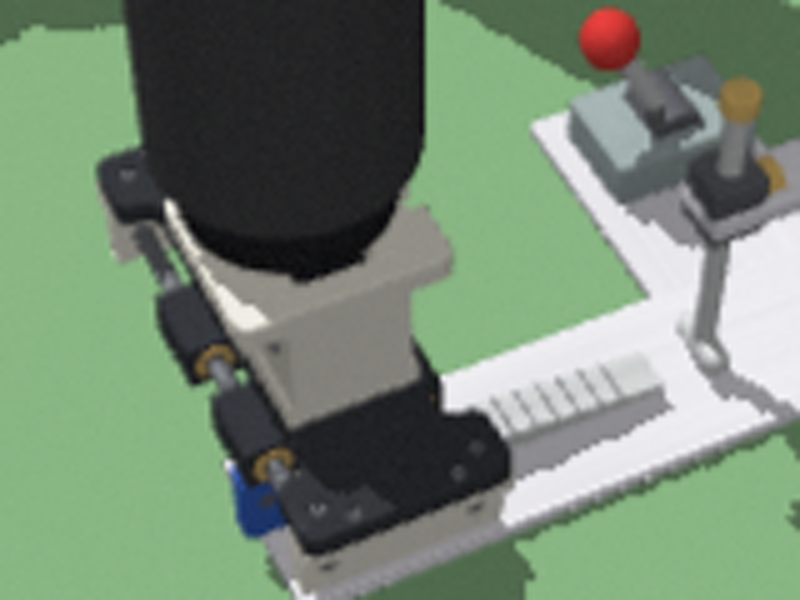

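Emit:
step_arm([
  [0,0.003,0,1.3,0,5,-1],
  [0,0,0,0,0,2,-1],
  [0,0,0,0,0,0,-1],
])

```text
time_s: 10.2
tcp_pos: [0.528, -0.0902, -0.0141]
eef_rot: [179.9, 0.1, 167.4]
contact_force: [0.3, -0.6, -1.5]
gripper_width: 0.0136
```

```bash
python3 - <<'E'
from h import *
need([.5278,-.0902,-.0150],77.4)
E
```

```text
t 10.2 pos [ 0.528  -0.0902 -0.0141] F [ 0.31 -0.61 -1.47] M [-0.05  0.03  0.02] w 0.0136
rotvec [ 0.0012  0.001  -0.0008] shift mm [ 0.2 -0.   0.9]
```

Emit:
step_arm([
  [0,0,0,0,0,1.5,-1],
  [0,0,0,0,0,0,-1],
])

```text
time_s: 10.4
tcp_pos: [0.5283, -0.0902, -0.0152]
eef_rot: [179.9, 0.1, 167.4]
contact_force: [-1.1, -0.5, -1.3]
gripper_width: 0.0139
```

Emit:
step_arm([
  [0,0,0,0,0,1,-1],
  [0,0,0,0,0,0,-1],
])

```text
time_s: 10.6
tcp_pos: [0.5286, -0.0902, -0.0151]
eef_rot: [179.9, 0.1, 167.4]
contact_force: [-0.8, -0.1, -1.9]
gripper_width: 0.0138
```

Emit:
step_arm([
  [0,0,0,0,0,1,-1],
  [0,0,0,0,0,0.5,-1],
])

```text
time_s: 10.8
tcp_pos: [0.5289, -0.0902, -0.0153]
eef_rot: [179.9, 0.2, 167.5]
contact_force: [-3.1, 2.0, 6.7]
gripper_width: 0.0139
```

Emit:
step_arm([
  [0,0,0,0,0,1,-1],
  [0,0,0,0,0,1,-1],
])

```text
time_s: 11.0
tcp_pos: [0.5289, -0.0902, -0.0154]
eef_rot: [180.0, 0.2, 167.5]
contact_force: [-5.1, 2.2, 14.6]
gripper_width: 0.0141
```

Emit:
step_arm([
  [0,0,0,0,0,0,-1],
  [0,0,0,0,0,0,-1],
])

```text
time_s: 11.2
tcp_pos: [0.5291, -0.0901, -0.0151]
eef_rot: [179.9, 0.2, 167.5]
contact_force: [0.4, -0.1, -1.3]
gripper_width: 0.0137
```

```bash
python3 - <<'E'
from h import *
need([.5278,-.0902,-.0152],77.4)
for _ in range(2):
    s=r.get_state();print(s["contact_force"],s["tcp_pos"])
E
```

```text
t 11.2 pos [ 0.5291 -0.0901 -0.0151] F [ 0.39 -0.05 -1.35] M [-0.03  0.04  0.  ] w 0.0137
rotvec [0.0011 0.0041 0.0017] shift mm [ 1.2 -0.4  0.1]
[ 0.39352149 -0.05028944 -1.34703202] [ 0.52908136 -0.09010513 -0.01509902]
[ 0.39352149 -0.05028944 -1.34703202] [ 0.52908136 -0.09010513 -0.01509902]
```

Emit:
step_arm([
  [0,0.003,0.001,1,3,0.2,-1],
  [0,0,0,0,5,0.2,-1],
  [0,0,0,0,5,0.2,-1],
  [0,0,0,0,5,0.2,-1],
  [0,0,0,0,5,0.2,-1],
  [0,0,0,0,3,0.2,-1],
])

```text
time_s: 11.8
tcp_pos: [0.5349, -0.0647, -0.0153]
eef_rot: [-179.9, 0.1, 167.5]
contact_force: [-0.8, -3.4, 6.2]
gripper_width: 0.0137
```

```bash
cat >> h.py <<'E'
G=np.array([.567,.0855]);U=np.array([np.cos(np.radians(77.4)),np.sin(np.radians(77.4))]);Vv=np.array([-U[1],U[0]])
def art():
    s=r.get_state();d=s["tcp_pos"][:2]-G
    print("handle u,v mm",np.round([d@U*1000,d@Vv*1000],1),"z",round(s["tcp_pos"][2]*1000,1),"tip past gap",round(d@U*1000+155,1),"Fu,Fv,Fz",np.round([s["contact_force"][:2]@U,s["contact_force"][:2]@Vv,s["contact_force"][2]],2))
E
python3 - <<'E'
from h import *
art();need([*(G-.14*U),-.0152],77.4)
i,a=snap("scene","c9");zoom(a,270,150,160,120,5,"pics/z18.png")
i,a=snap("side","s9");zoom(a,270,250,160,120,5,"pics/z19.png")
E
```

```text
handle u,v mm [-153.6   -1.4] z -15.3 tip past gap 1.4 Fu,Fv,Fz [-3.45  0.01  6.19]
t 11.8 pos [ 0.5349 -0.0647 -0.0153] F [-0.76 -3.36  6.19] M [-1.28  0.42  0.05] w 0.0137
rotvec [-0.0013  0.0017  0.001 ] shift mm [ 1.4 13.6 -0.1]
```

View pics/z18.png

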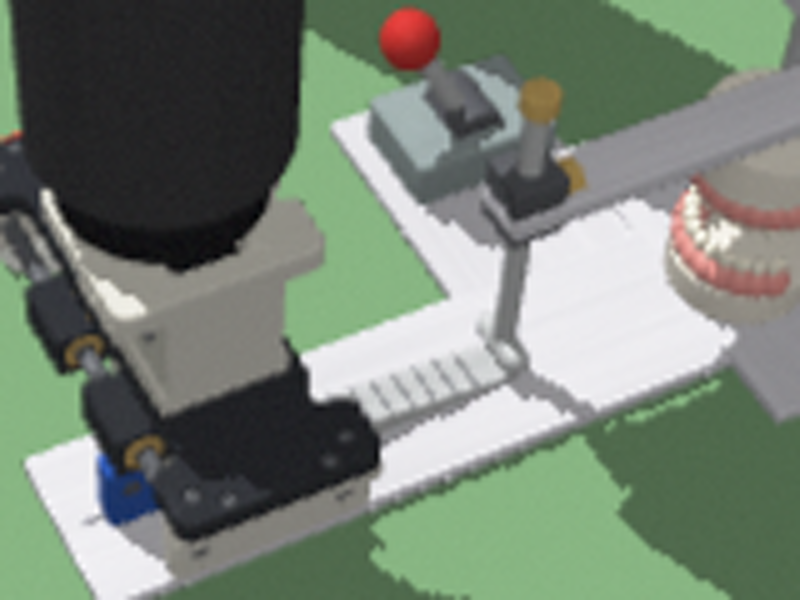

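View pics/z19.png

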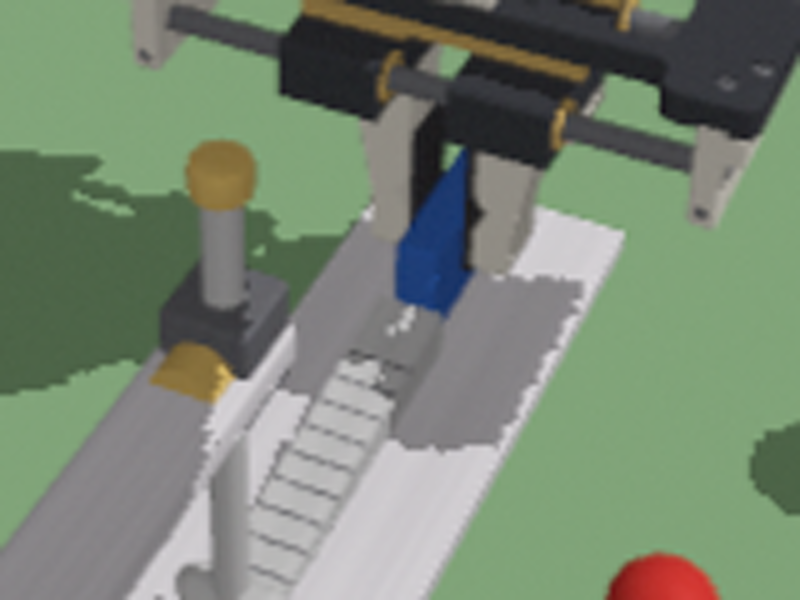

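Emit:
step_arm([
  [0,0,0,0.5,3,0,-1],
  [0,0,0,0.5,3,0,-1],
  [0,0,0,0.3,3,0,-1],
  [0,0,0,0,3,0,-1],
])

```text
time_s: 12.3
tcp_pos: [0.5367, -0.0511, -0.0153]
eef_rot: [-179.9, 0.1, 167.5]
contact_force: [-0.9, -2.8, 3.7]
gripper_width: 0.0136
```

```bash
python3 - <<'E'
from h import *
art();need([*(G-.14*U),-.0152],77.4)
E
```

```text
handle u,v mm [-140.    -0.3] z -15.3 tip past gap 15.0 Fu,Fv,Fz [-2.93  0.22  3.68]
t 12.3 pos [ 0.5367 -0.0511 -0.0153] F [-0.85 -2.82  3.68] M [-0.91  0.28  0.04] w 0.0136
rotvec [-0.001   0.0022  0.0013] shift mm [ 0.3 -0.  -0.1]
```

Emit:
step_arm([
  [0,0,0,0,1.2,0,-1],
  [0,0,0,0,1.2,0,-1],
  [0,0,0,0,1.2,0,-1],
  [0,0,0,0,1.2,0,-1],
])

```text
time_s: 12.7
tcp_pos: [0.5378, -0.0459, -0.0153]
eef_rot: [-179.9, 0.1, 167.5]
contact_force: [-1.6, -2.3, 3.6]
gripper_width: 0.0135
```

```bash
python3 -c "
from h import *
art()"
```

```text
handle u,v mm [-134.6   -0.2] z -15.3 tip past gap 20.4 Fu,Fv,Fz [-2.57  1.09  3.65]
```

Emit:
step_arm([
  [0,0,0,0,1.2,0,-1],
  [0,0,0,0,1.2,0,-1],
  [0,0,0,0,1.2,0,-1],
  [0,0,0,0,1.2,0,-1],
])

```text
time_s: 13.1
tcp_pos: [0.5388, -0.041, -0.0153]
eef_rot: [-179.9, 0.1, 167.5]
contact_force: [-1.2, -2.8, 3.4]
gripper_width: 0.0137
```

```bash
python3 -c "
from h import *
art()"
```

```text
handle u,v mm [-1.296e+02 -1.000e-01] z -15.3 tip past gap 25.4 Fu,Fv,Fz [-2.96  0.56  3.38]
```

Emit:
step_arm([
  [0,0,0,0,1,0,-1],
  [0,0,0,0,1,0,-1],
  [0,0,0,0,1,0,-1],
])

```text
time_s: 13.4
tcp_pos: [0.5395, -0.0378, -0.0153]
eef_rot: [-179.9, 0.1, 167.5]
contact_force: [-0.9, -2.1, 3.8]
gripper_width: 0.0137
```

Emit:
step_arm([
  [0,0,0,0,1,0,-1],
  [0,0,0,0,1,0,-1],
])

```text
time_s: 13.6
tcp_pos: [0.54, -0.0357, -0.0153]
eef_rot: [-179.9, 0.1, 167.5]
contact_force: [-0.5, -2.8, 4.0]
gripper_width: 0.0139
```

Emit:
step_arm([
  [0,0,0,0,1,0,-1],
  [0,0,0,0,1,0,-1],
])

```text
time_s: 13.8
tcp_pos: [0.5404, -0.0336, -0.0153]
eef_rot: [-179.9, 0.1, 167.5]
contact_force: [0.3, -3.2, 4.4]
gripper_width: 0.0136
```

Emit:
step_arm([
  [0,0,0,0,1,0,-1],
  [0,0,0,0,1,0,-1],
])

```text
time_s: 14.0
tcp_pos: [0.5404, -0.0321, -0.0153]
eef_rot: [-179.9, 0.1, 167.5]
contact_force: [-0.9, -7.9, 5.3]
gripper_width: 0.0139
```

Emit:
step_arm([
  [0,0,0,0,1,0,-1],
  [0,0,0,0,1,0,-1],
])

```text
time_s: 14.2
tcp_pos: [0.5402, -0.0317, -0.0153]
eef_rot: [-179.7, -0.0, 167.5]
contact_force: [-1.3, -9.2, 4.5]
gripper_width: 0.0137
```

Emit:
step_arm([
  [0,0,0,0,0,0,-1],
])

```text
time_s: 14.3
tcp_pos: [0.5402, -0.0318, -0.0153]
eef_rot: [-179.7, -0.0, 167.4]
contact_force: [-0.9, 0.5, 3.1]
gripper_width: 0.0135
```

```bash
python3 - <<'E'
from h import *
art()
i,a=snap("scene","c10");zoom(a,270,130,160,120,5,"pics/z20.png")
i,a=snap("side","s10");zoom(a,270,260,160,120,5,"pics/z21.png")
art()
E
```

```text
handle u,v mm [-120.3    0.6] z -15.3 tip past gap 34.7 Fu,Fv,Fz [0.25 1.   3.06]
handle u,v mm [-120.3    0.6] z -15.3 tip past gap 34.7 Fu,Fv,Fz [-3.78 -0.1   3.65]
```

View pics/z20.png

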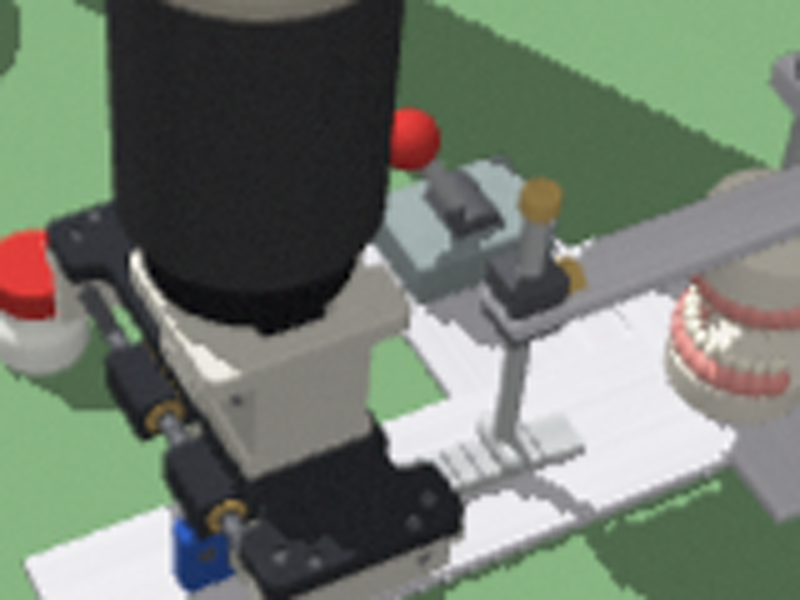

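View pics/z21.png

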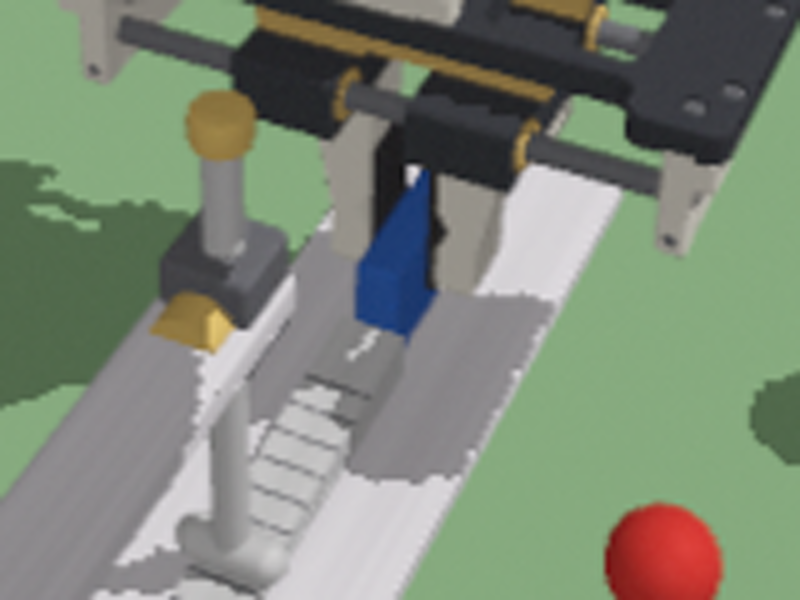

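Emit:
step_arm([
  [0,0,0,0,0,0,-0.3],
  [0,0,0,0,0,0,0],
  [0,0,0,0,0,0,0],
  [0,0,0,0,0,-5,0],
])

```text
time_s: 14.8
tcp_pos: [0.5396, -0.0304, -0.0116]
eef_rot: [-179.8, -0.1, 167.5]
contact_force: [-0.1, 1.0, 0.1]
gripper_width: 0.0401
```

```bash
python3 - <<'E'
from h import *
art()
i,a=snap("side","s11");zoom(a,270,260,160,120,5,"pics/z22.png")
E
```

```text
handle u,v mm [-119.1    1.5] z -11.6 tip past gap 35.9 Fu,Fv,Fz [0.99 0.35 0.14]
```

View pics/z22.png

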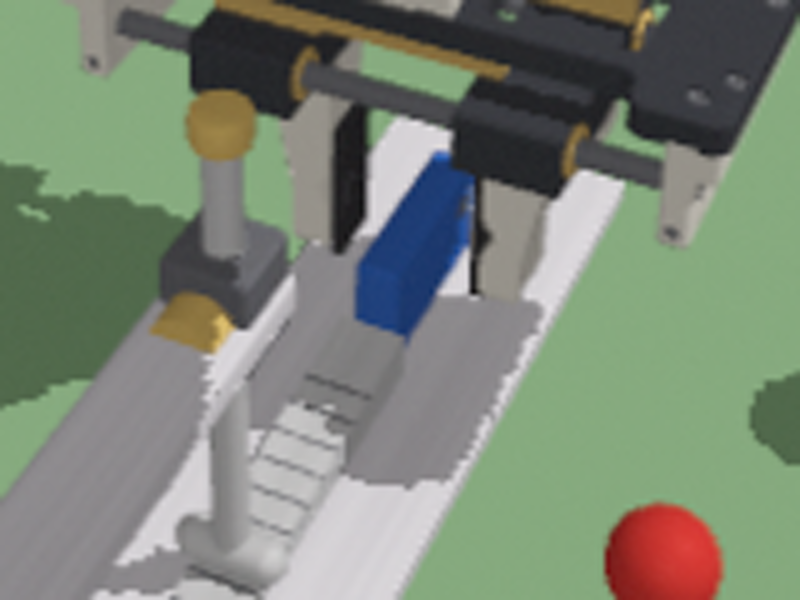

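Emit:
step_arm([
  [0,0,0,0,0,-10,0],
  [0,0,0,0,0,-20,0],
  [0,0,0,0,0,-35,0],
  [0,0,0,0,0,-45,0],
  [0,0,0,0,0,-30,-1],
  [0,0,0,0,0,-10,-1],
  [0,0,0,0,0,0,-1],
])

```text
time_s: 15.55
tcp_pos: [0.5403, -0.0298, 0.1498]
eef_rot: [-179.8, 0.1, 167.5]
contact_force: [-0.4, -0.2, 0.3]
gripper_width: 0.0252
```

```bash
python3 - <<'E'
from h import *
art()
L=G-.035*U+.115*Vv
need([*L,.14],-12.6)
i,a=snap("scene","c12");zoom(a,270,130,160,120,5,"pics/z23.png")
E
```

```text
handle u,v mm [-118.3    0.9] z 149.8 tip past gap 36.7 Fu,Fv,Fz [-0.26  0.4   0.31]
t 15.55 pos [ 0.5403 -0.0298  0.1498] F [-0.44 -0.16  0.31] M [ 0.04 -0.04  0.01] w 0.0252
rotvec [-1.0000e-03  3.4000e-03  1.5727e+00] shift mm [114.   83.5   9.4]
```

View pics/z23.png

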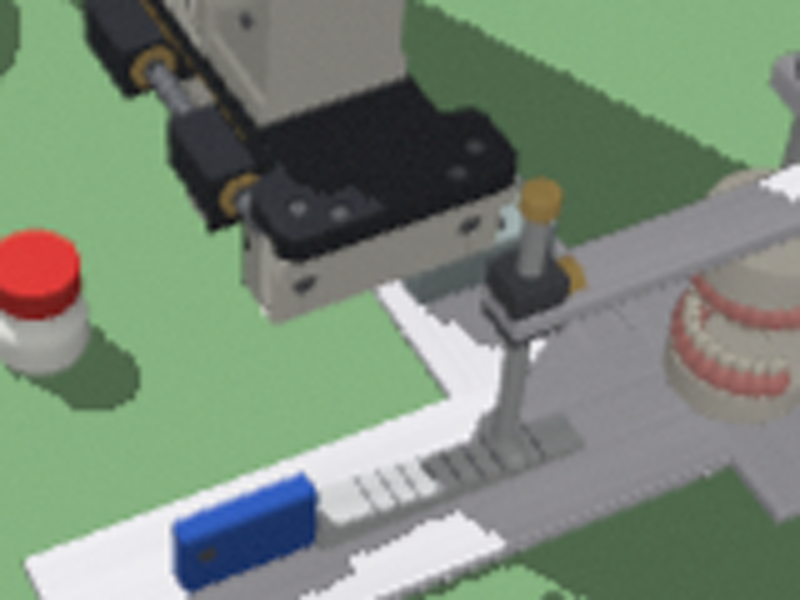

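Emit:
step_arm([
  [0,0,0.08,0,0,0,-1],
  [0,0,0.14,0,0,0,-1],
  [0,0,0.14,0,0,0,-1],
  [0,0,0.14,0,0,0,-1],
  [0,0,0.14,0,0,0,-1],
  [0,0,0.14,0,0,0,-1],
  [0,0,0.14,0,0,0,-1],
  [0,0,0.14,0,0,0,-1],
  [0,0,0.14,0,0,0,-1],
  [0,0,0.12,0,0,0,-1],
])

```text
time_s: 16.6
tcp_pos: [0.529, -0.0313, 0.1315]
eef_rot: [-178.4, 0.5, 88.8]
contact_force: [-0.7, 0.0, -0.7]
gripper_width: 0.0002
```

```bash
python3 - <<'E'
from h import *
L=G-.035*U+.115*Vv
need([*L,.14],-12.6)
E
```

```text
t 16.6 pos [ 0.529  -0.0313  0.1315] F [-0.67  0.01 -0.68] M [ 0.02 -0.21 -0.03] w 0.0002
rotvec [-0.0268  0.0108  0.1986] shift mm [105.9 -84.3  -7. ]
```

Emit:
step_arm([
  [-0.02,0.01,0.12,0,0,-5,-1],
  [-0.007,0,0.05,0,0,0,-1],
  [0,0,0,0,0,0,-1],
])

```text
time_s: 16.9
tcp_pos: [0.5255, -0.0319, 0.1307]
eef_rot: [-179.5, 0.2, 78.4]
contact_force: [-0.5, -0.0, -0.2]
gripper_width: 0.0008
```

```bash
python3 - <<'E'
from h import *
L=G-.035*U+.115*Vv
need([*L,.14],-12.6)
E
```

```text
t 16.9 pos [ 0.5255 -0.0319  0.1307] F [-0.48 -0.02 -0.18] M [-0.05 -0.15  0.02] w 0.0008
rotvec [-0.0088  0.0038  0.0169] shift mm [ 90.2 -98.7  -8.7]
```

Emit:
step_arm([
  [-0.008,0.003,0.015,0,-20,0,-1],
  [0,0,0,10,-30,0,-1],
  [0,0,0,25,-30,0,-1],
  [0,0,0,25,-15,0,-1],
  [0,0,0,15,0,0,-1],
  [0,0,0,0,0,0,-1],
  [0,0,0,0,0,0,-1],
])

```text
time_s: 17.6
tcp_pos: [0.4423, 0.062, 0.1234]
eef_rot: [-179.3, 0.5, 78.1]
contact_force: [0.7, -0.3, 0.3]
gripper_width: 0.0001
```

```bash
python3 - <<'E'
from h import *
L=G-.045*U+.115*Vv
need([*L,.04],-12.6);art()
i,a=snap("side","s13");i,a=snap("scene","c13")
E
```

```text
t 17.6 pos [0.4423 0.062  0.1234] F [ 0.75 -0.31  0.28] M [-0.05 -0.13 -0.05] w 0.0001
rotvec [-0.0126  0.0086  0.0113] shift mm [ 5.9  2.7 83.3]
handle u,v mm [-50.2 116.6] z 123.4 tip past gap 104.8 Fu,Fv,Fz [-0.14 -0.79  0.28]
```

View pics/s13.png

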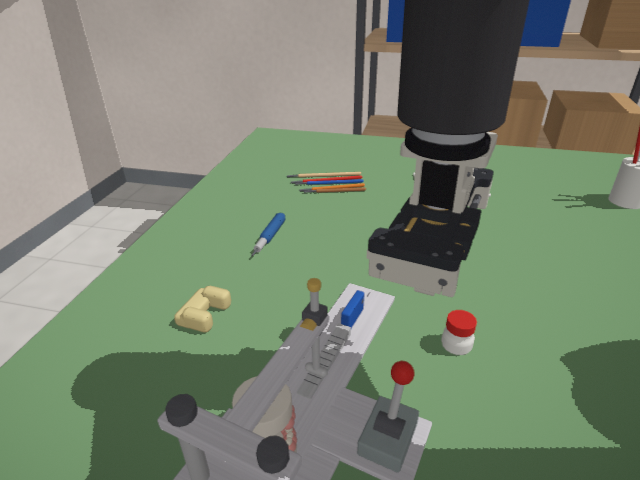

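View pics/c13.png

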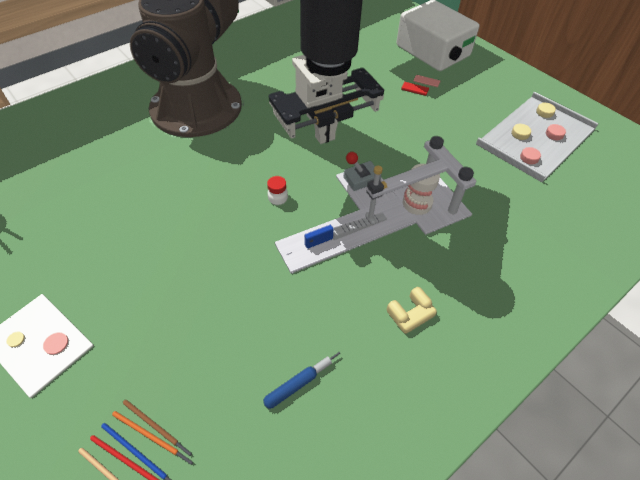

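Emit:
step_arm([
  [-0.012,0.008,0.01,2,2,20,-1],
  [0,0,0,0,0,30,-1],
  [0,0,0,0,0,25,-1],
  [0,0,0,0,0,5,-1],
  [0,0,0,0,0,0,-1],
])

```text
time_s: 18.2
tcp_pos: [0.4471, 0.0598, 0.0416]
eef_rot: [179.9, 0.0, 77.1]
contact_force: [0.4, -0.6, 0.4]
gripper_width: 0.0004
```

```bash
python3 - <<'E'
from h import *
L=G-.025*U+.115*Vv
need([*L,.04],-12.6);art()
i,a=snap("side","s14");zoom(a,340,230,160,120,5,"pics/z24.png")
E
```

```text
t 18.2 pos [0.4471 0.0598 0.0416] F [ 0.42 -0.63  0.43] M [-0.02 -0.12 -0.01] w 0.0004
rotvec [ 0.0012  0.0003 -0.0046] shift mm [26.2 -3.7  1.5]
handle u,v mm [-51.2 111.4] z 41.6 tip past gap 103.8 Fu,Fv,Fz [-0.53 -0.55  0.43]
```

View pics/s14.png

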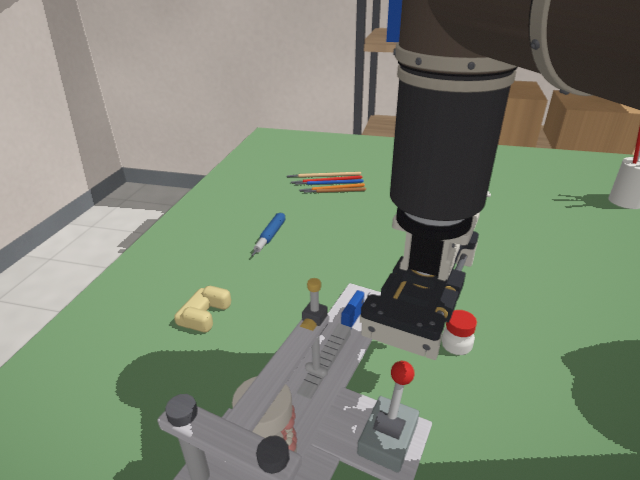

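```bash
python3 - <<'E'
from h import *
D=r.camera_info("side")
s=r.get_state()["tcp_pos"]
for z in(.12,.138,.15):
  p=s[:2]+.097*U; print(z,[proj(D,[*(p+k*Vv),z]) for k in(-.039,.039)])
i,a=snap("scene","c14");zoom(a,260,80,160,120,5,"pics/z25.png")
E
```

```text
0.12 [array([356.97010081, 358.78361812]), array([430.56962209, 384.95048871])]
0.138 [array([357.51616832, 346.56387738]), array([432.83209003, 372.50457072])]
0.15 [array([357.89337326, 338.12289432]), array([434.3986567 , 363.88683083])]
```

View pics/z25.png

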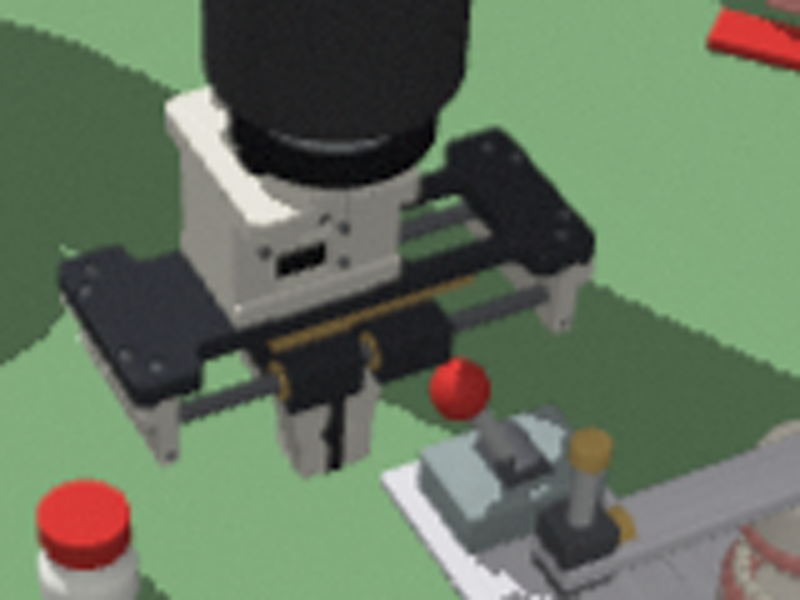

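Emit:
step_arm([
  [0,0,0,10,-3,0,-1],
  [0,0,0,10,0,0,-1],
  [0,0,0,10,0,0,-1],
  [0,0,0,10,0,0,-1],
  [0,0,0,10,0,0,-1],
])

```text
time_s: 18.8
tcp_pos: [0.4583, 0.1137, 0.0465]
eef_rot: [179.6, -0.2, 77.1]
contact_force: [0.1, -2.3, 2.0]
gripper_width: 0.0006
```

```bash
python3 - <<'E'
from h import *
L=G+.035*U+.115*Vv
need([*L,.04],-12.6);art()
i,a=snap("scene","c15");zoom(a,260,80,160,120,5,"pics/z26.png")
E
```

```text
t 18.8 pos [0.4583 0.1137 0.0465] F [ 0.1  -2.29  1.99] M [-0.79  0.04 -0.02] w 0.0006
rotvec [ 0.0069 -0.0043 -0.0046] shift mm [31.1 -3.   6.6]
handle u,v mm [  3.9 112.2] z 46.5 tip past gap 158.9 Fu,Fv,Fz [-2.22 -0.6   1.99]
```

View pics/z26.png

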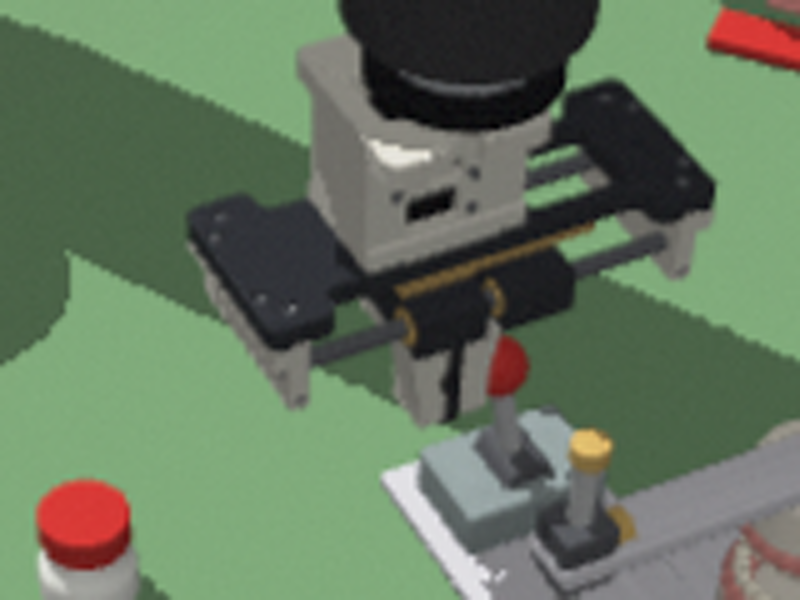

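Emit:
step_arm([
  [0.006,-0.004,-0.004,8,-2,3,-1],
  [0,0,0,8,0,3,-1],
  [0,0,0,8,0,1,-1],
  [0,0,0,6,0,1,-1],
])

```text
time_s: 19.25
tcp_pos: [0.4641, 0.1477, 0.0377]
eef_rot: [180.0, -0.0, 77.4]
contact_force: [0.1, -0.1, 1.3]
gripper_width: 0.0005
```

```bash
python3 - <<'E'
from h import *
L=G+.045*U+.115*Vv
need([*L,.04],-12.6);art()
i,a=snap("scene","c16");zoom(a,260,80,160,120,5,"pics/z27.png")
E
```

```text
t 19.25 pos [0.4641 0.1477 0.0377] F [ 0.11 -0.05  1.34] M [-0.4  -0.12 -0.03] w 0.0005
rotvec [ 0.0008 -0.0006  0.0007] shift mm [ 6.7 -1.  -2.3]
handle u,v mm [ 38.3 114. ] z 37.7 tip past gap 193.3 Fu,Fv,Fz [-0.03 -0.12  1.34]
```

View pics/z27.png

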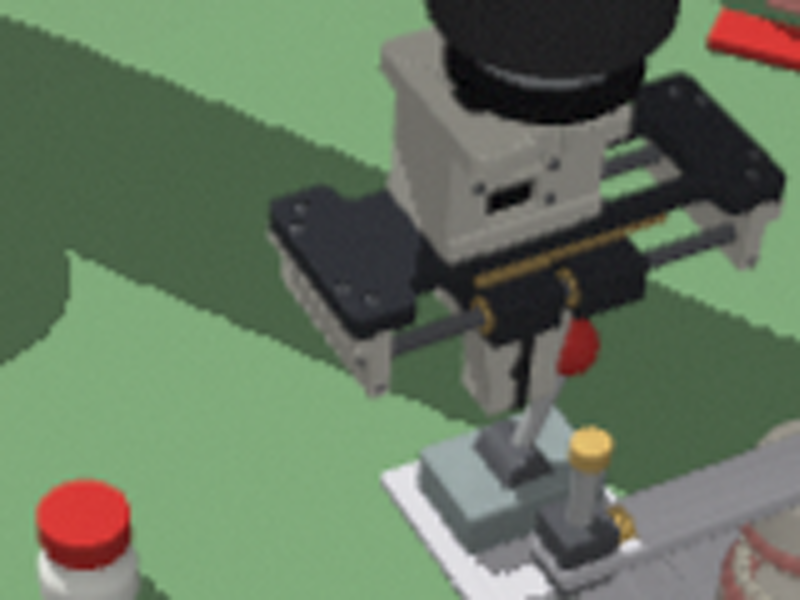

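Continue gently to the stop.

Emit:
step_arm([
  [0,0,0,4,-1,-1,-1],
  [0,0,0,3,0,-0.5,-1],
])

```text
time_s: 19.5
tcp_pos: [0.4643, 0.1554, 0.0385]
eef_rot: [-180.0, 0.0, 77.4]
contact_force: [-1.1, -0.8, -0.3]
gripper_width: 0.0007
```

Emit:
step_arm([
  [0,0,0,3,0,0,-1],
  [0,0,0,2,0,0,-1],
])

```text
time_s: 19.7
tcp_pos: [0.4643, 0.1583, 0.0383]
eef_rot: [-179.9, 0.3, 77.4]
contact_force: [3.8, -15.2, 3.4]
gripper_width: 0.0002
```

Emit:
step_arm([
  [0,0,0,2,0,0,-1],
  [0,0,0,2,0,0,-1],
])

```text
time_s: 19.9
tcp_pos: [0.4642, 0.1578, 0.0384]
eef_rot: [-179.8, 0.7, 77.4]
contact_force: [2.2, -10.4, 2.7]
gripper_width: 0.0003
```

Emit:
step_arm([
  [0,0,0,-5,0,0,-1],
  [0,0,0,-15,0,0,-1],
  [0,0,0,-20,0,0,-1],
  [0,0,0,-20,0,-5,-1],
  [0,0,0,-10,0,-20,-1],
  [0,0,0,-5,0,-40,-1],
  [0,0,0,0,0,-40,-1],
  [0,0,0,0,0,-30,-1],
  [0,0,0,0,0,0,-1],
])

```text
time_s: 20.8
tcp_pos: [0.4435, 0.0746, 0.1787]
eef_rot: [-179.8, 0.6, 77.2]
contact_force: [0.6, 0.3, -0.6]
gripper_width: 0.0004
```

```bash
python3 - <<'E'
from h import *
art()
i,a=snap("scene","c20");zoom(a,270,130,160,120,5,"pics/z30.png")
j,b=snap("side","s20");zoom(b,270,260,160,180,3.3,"pics/z31.png")
def red(im,box):
    h=cv2.cvtColor(im,cv2.COLOR_BGR2HSV);m=cv2.inRange(h,(0,150,60),(8,255,255))|cv2.inRange(h,(172,150,60),(180,255,255))
    x,y,w,k=box;mm=np.zeros_like(m);mm[y:y+k,x:x+w]=m[y:y+k,x:x+w];c=max(cv2.findContours(mm,0,2)[0],key=cv2.contourArea);return cv2.minEnclosingCircle(c)
p=red(a,(320,120,70,60));q=red(b,(340,350,90,100));print(p,q)
P,e=tri(i,p[0],j,q[0]);d=P[:2]-G;print("ball u v z",d@U*1000,d@Vv*1000,P[2],e,"lever rad",np.arctan2(d@U-.045,P[2]-.03)+np.arctan2(31,57))
E
```

```text
handle u,v mm [-37.5 118.1] z 178.7 tip past gap 117.5 Fu,Fv,Fz [ 0.42 -0.48 -0.6 ]
((377.27777099609375, 148.72222900390625), 5.748424053192139) ((382.0, 417.0), 13.601571083068848)
ball u v z 77.7195607949276 114.39556519290231 0.08821184124704393 1.7149780660645626 lever rad 1.0101850922737416
```

View pics/z30.png

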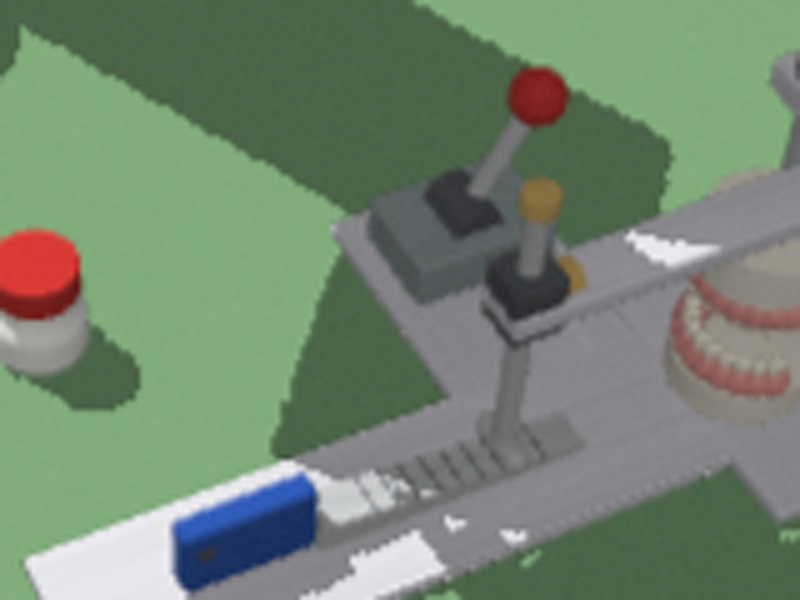

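View pics/s20.png

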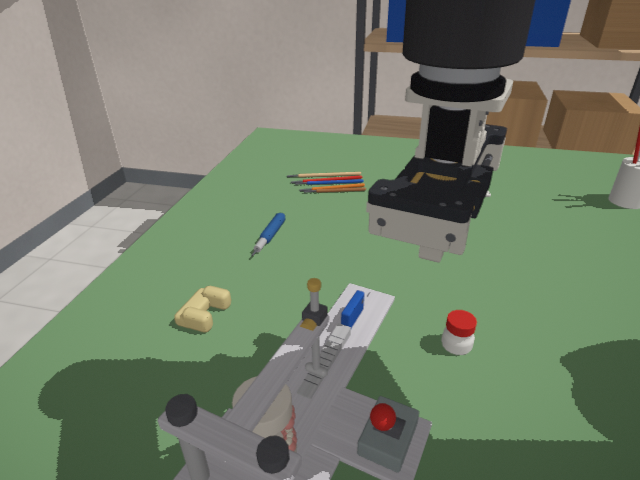

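```bash
python3 -c "
from h import *
art();print(r.close_job())"
```

```text
handle u,v mm [-38.5 120. ] z 175.1 tip past gap 116.5 Fu,Fv,Fz [-0.16  0.68 -0.37]
the job is handed in; nothing more can be done
None
```

The gauge is nipped flat under the pin, the lock lever is fully over, and I handed the job in at about 21 s with the arm clear of everything.

- **Gauge:** I slid it in along the table until the drag rose from about 2.6 N to about 9.3 N. That is roughly 6.6 N above free sliding, with the thin end about 35 mm past the pin. I released it there.
- **Checks on the nip:** The pin's knob stayed at the same pixels before and after, so the pin was not lifted as far as the pictures can show. The gauge did not move on release or while I pushed the lever.
- **Lever:** I pushed it to its stop. Contact peaked at about 15 N and it moved no further. Measured from two cameras afterwards, the lever stands at about 1.01 rad.
- **Bystanders:** The jar, plaster cast and handpiece look unmoved in the last pictures.

**What disagreed or went wrong:**
- **Missed grasp:** The first grasp closed just above the handle without gripping it. The reported TCP turned out to lie about 31 mm beyond the real fingertips. I measured that offset from two camera views and regrasped at the corrected height.
- **Hard press:** While I was finding the table height, the gauge was briefly pressed down with about 15 N. I eased this off before sliding.

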